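Pin a shaft: turn it by feel until its hidden cross-hole lines up, then push the pin home

ROBOT

A 6-joint arm with a two-finger parallel gripper is mounted at the origin on a cart in front of the work surface, level with it; the furniture and walls round the work are solid. World frame = base frame: x ahead of the robot, y to its left, z up, the work surface at z = 0. Lengths are in m, angles in rad, forces in N, time in s.
With the tool pointing down it reaches from about 0.35 to 0.775 m from the base axis. Payload 5.5 kg.
Tool frame: the origin (TCP) lies at the very end of the fingers, on their centre line; the grasp point (between the pads) lies 19 mm behind it; z points along the fingers, x is the direction in which the jaws open and shut, and the axes are right-handed (so a half turn about z gives the same grasp; the last joint's range is limited). The gripper opens to 85 mm and grips with 20 to 120 N. Pads are 22 mm wide; open, the fingers measure 114 mm over their backs; the gripper's body (76 mm by 85 mm) begins 54 mm behind the grasp point. The pads swing forward as they close: fully open they stand 13 mm farther back than shut.
Start: joints at [1.041, 0.313, 0.046, 1.304, 0, 1.431], TCP at [0.219, 0.532, 0.231] pointing down, gripper open.
Joint ranges: [-2.76, 2.76], [-0.86, 1.69], [-1.03, 1.26], [-2.2, 2.34], [-1.47, 1.5], [-3.14, 3.14]. Speed limits (rad/s): [2.57, 2.57, 3.14, 3.14, 3.14, 3.14].

INTERFACE

Orientations are given as a unit quaternion [w, x, y, z].
In Python, from workcell import monitor, eyes, ticket gives the robot as it stands.
- The arm moves only by the tool send_rows, never from a script. Its argument "targets" is a list of rows, each a list of 5 numbers: the shift along the world's x, y, z in m, then the turn about the world's z in degrees, then the closure in counts, from 0 (fully open) to 255 (shut). A call has 1 to 12 rows; each row shifts and turns the commanded pose from where the row before left it; what a row does not reach is not made up. A row lasts 1/10 s, in which the tool goes at most 50 mm and 8.59 degrees, less where a joint would pass 70% of its speed; a pose out of reach is approached as far as the arm can. A call is refused whole if a number of a shift passes 0.05 or a number of a turn 8.59, either way. A call with a gripper value outside its range is refused whole. The fingers move at their own pace and stop on an object; "newtons" is the grip in N (left out, the last holds). Time passes only in rows, so rows that do not move let the fingers close. It gives the time, the measured TCP pose, the force and the opening at its end, in the units of the state.
- monitor.get_state(): the state, without advancing time (a new reading comes with each control period).
- eyes.read_camera(name): name is "scene" or "top"; returns a dict with "img" (384x512x3 uint8, red, green, blue), "z_map" (384x512 float32, m along the optical axis (not along the pixel's ray), 0 where there is no reading), "camera_matrix" (3x3 intrinsics, pixels), "k1" (the pictures are not rectified: a ray, as slopes to the right and down, at radius r is drawn at 1 + k1 r^2 times it, then the intrinsics apply), "pose" (4x4, takes a point from camera to world coordinates). Camera axes: x right, y down, z forward; pixel columns grow to the right and rows downward; lengths in m; the calibration is good to about 2 mm. A picture is of the moment at which its call begins.
- ticket.hand_in(): hands the job in, once; it reports no verdict.
Trained networks look in the newest picture that a camera, given by its name, has taken for a name from the list of things; names that differ only in an ending like _2 or _b are one class to them, and where a whole thing is asked for, a point or a joint stands for the part that bears it (a point fixed in the world has none). Each returns a list of dicts, best first, with "conf" (0 to 1); they miss things now and then, are a little off and sometimes report something else, mostly with a low value. They report only what shows in the picture. A call takes as long as a camera call.
- eyes.spot_in(name, camera): "xyz" ([x, y, z] in m, in world coordinates, good to about 4 mm: the middle of the surface that is visible of it).
- eyes.tip_of(name, camera): "xyz" ([x, y, z] in m, in world coordinates, good to about 4 mm: a listed point, or the origin of a listed thing).
The state is a dict: "clock": time; "joint_pos": joint angles; "qvel": joint speeds; "tau": joint torques, N m; "tcp_pos": TCP position; "orientation": TCP orientation; "wrist_force": force on the tool from outside, world axes, zero at the start; "ft_torque": the same for the moment, N m; "finger_gap": finger opening in m.
Only numpy, scipy, OpenCV 4.12 (cv2) and the standard library are available. Lean on these libraries where they do the work, as an engineer would, in place of code of your own. Each camera call takes 0.05 s, during which the arm holds its last target.

TASK

Take the red-headed pin from the wooden rack and stand it in the hole on top of the blue bracket, so that it rests on the shaft inside. Push the lever gently away from the robot to turn the shaft until you feel it catch, when the pin drops part way into the shaft's hidden cross-hole; then push the pin down until its red head sits flush on the bracket, and leave it there without forcing anything or disturbing the things around.

Things in the scene. Friction and masses are not known exactly. Their poses are not given: they have to be found in the camera images.
- bracket: blue shaft bracket bolted to the bench (it cannot move): base plate 110 x 100 x 8 mm, housing 60 x 56 mm, flat top 92 mm above the bench. Origin at the centre of the underside, z up; its y runs along the shaft, +y toward the lever; +x points away from the robot
- shaft_centre (a point): middle of the 28 mm steel shaft, inside the housing, 58 mm above the bench, axis along bracket y. Its 11.5 mm cross-hole lies here, unseen, at the start 0.45 to 0.70 rad short of upright; pushing the lever toward bracket +x turns it upright. The lever is clamped at a differing angle: the pin falls in with the lever anywhere from 0.3 rad before to 0.3 rad past upright
- guide_mouth (a point): centre of the round upright hole (11.4 mm diameter, 22 mm long) in the bracket's top face, 92 mm above the bench. A pin let into it rests on the shaft, tip 72 mm above the bench; when the cross-hole comes under it the pin falls 8 mm by its own weight, onto a stiff plug, and locks the shaft. It must not be pressed on the shaft or bracket with more than 25 N before it has fallen
- pin_seat (a point): where the pin's tip lies when it is home, 30 mm above the bench under the guide hole (head top then 110 mm above the bench). After its fall the pin must be pushed down 34 mm until its head meets the top face: mostly 5 to 8 N, at first up to about 15 N while it squares up the shaft; it must not be pressed on that face with more than 45 N
- lever: springy lever, on the shaft 88 mm to the bracket's +y side of the guide hole: 9 mm rod with a ball knob. Origin on the shaft axis, z up the rod, y along the shaft. It starts leaning 0.25 to 0.9 rad toward bracket -x, stays where left and turns with 1 to 2 N at the ball; once the pin locks the shaft the force rises about 0.5 N per mm at the ball. Never push it with more than 15 N
- lever_ball (a point): centre of the lever's black ball knob, 22 mm in diameter, 80 mm from the shaft axis
- pin: loose steel pin, 10 mm diameter, 62 mm long under a red head 22 mm in diameter and 18 mm tall (80 mm overall, 60 to 110 g), standing upright in the rack. Origin at the centre of its lower tip (3 mm chamfer), z up toward the head
- pin_head_top (a point): centre of the top of the red head, 80 mm above the pin's tip
- pin_rack: wooden rack fixed to the bench, 46 x 130 x 30 mm, origin at the centre of its underside, with a row of three holes 45 mm apart along its y axis; the pins stand in the two outer holes, tips 5 mm above the bench
- spare_pin: shorter pin with a black head (50 mm under an 18 mm head) in the rack; bystander, origin at its lower tip
- thread_lock_bottle: small red bottle with white nozzle, 27 x 27 x 82 mm; bystander, origin under its centre
- parts_cup: blue plastic cup of screws, 58 mm wide, 30 mm tall; bystander, origin under its centre
- tape_roll: roll of black tape, 62 mm wide, 19 mm tall; bystander, origin under its centre

How it is judged:
By the outcome, as a careful person would: the job done as asked, in the order asked, and still so for the second after the job is handed in, with the robot touching nothing.
It also fails if it takes over 72 s, if anything falls off the work surface, if the arm or the gripper's body presses on something with over 40 N, if the wrist force passes 120 N, or if a joint passes its speed limit or range.

## Working session

There is one attempt and no reset: what is moved stays moved. The work goes in short steps, Python scripts to look and compute and a tool call to move; the robot and the scene stay as the last step left them, time stands still between calls to the robot, and variables do not carry over. Pictures are saved under pics/ and viewed, and the job is handed in when it is done.

Besides the shell and the picture viewer there is one more tool, called in YAML: its name, and indented under it one key for each argument. send_rows: Moves the arm, as the interface text tells. Its arguments: {"type":"object","properties":{"targets":{"type":"array"},"newtons":{"type":"number"}},"required":["targets"]}

```bash
ls; mkdir -p pics
cat > h.py <<'E'
import numpy as np, cv2
from workcell import monitor, eyes, ticket
def snap(cam,fn=None):
    r=eyes.read_camera(cam)
    if fn: cv2.imwrite('pics/'+fn,cv2.cvtColor(r['img'],cv2.COLOR_RGB2BGR))
    return r
def cloud(r):
    K=np.array(r['camera_matrix']);k=r['k1'];z=r['z_map'];h,w=z.shape
    u,v=np.meshgrid(np.arange(w),np.arange(h))
    d=np.array([k,0,0,0.])
    p=cv2.undistortPoints(np.stack([u.ravel(),v.ravel()],1).astype(np.float64)[:,None],K,d)[:,0]
    zz=z.ravel().astype(float)
    P=np.c_[p*zz[:,None],zz]; T=np.array(r['pose'])
    return (P@T[:3,:3].T+T[:3,3]).reshape(h,w,3)
E
python3 - <<'E'
from h import *
for c in ['scene','top']:
    r=snap(c,c+'0.png'); print(c,np.round(r['pose'],3).tolist(),np.round(r['camera_matrix'],1).tolist(),r['k1'])
    np.savez('/tmp/'+c,P=cloud(r),img=r['img'])
    for n in ['bracket','guide_mouth','lever_ball','lever','pin','pin_head_top','pin_rack','spare_pin','thread_lock_bottle','parts_cup','tape_roll']:
        print(n,[(np.round(d['xyz'],4).tolist(),round(d['conf'],2)) for d in eyes.tip_of(n,c)[:2]])
print(monitor.get_state())
E
```

```text
pics
scene [[0.899, -0.376, 0.224, 0.282], [-0.437, -0.77, 0.465, -0.468], [-0.002, -0.516, -0.857, 1.071], [0.0, 0.0, 0.0, 1.0]] [[441.9, 0.0, 257.1], [0.0, 441.9, 192.5], [0.0, 0.0, 1.0]] -0.02400396785870221
bracket [([0.4874, 0.2482, -0.0005], 0.7)]
guide_mouth [([0.4869, 0.2476, 0.0911], 0.96), ([0.4615, -0.1953, -0.0031], 0.32)]
lever_ball [([0.4608, -0.197, -0.0018], 0.32)]
lever [([0.4893, 0.3369, 0.0553], 0.56)]
pin [([0.4635, -0.1468, 0.006], 0.41)]
pin_head_top []
pin_rack [([0.4607, -0.1951, 0.0011], 0.86)]
spare_pin [([0.4571, -0.2378, 0.0057], 0.39), ([0.4841, 0.2466, 0.06], 0.29)]
thread_lock_bottle [([0.6585, 0.2359, -0.0024], 0.53), ([0.4896, 0.3366, 0.0583], 0.44)]
parts_cup [([0.4469, 0.0161, -0.0026], 0.81), ([0.4839, 0.2508, 0.0583], 0.38)]
tape_roll [([0.629, -0.2061, -0.0017], 0.94)]
top [[-0.015, -0.998, 0.06, 0.46], [-1.0, 0.015, -0.006, 0.028], [0.006, -0.06, -0.998, 1.32], [0.0, 0.0, 0.0, 1.0]] [[449.3, 0.0, 259.4], [0.0, 449.3, 194.9], [0.0, 0.0, 1.0]] 0.06144317930421111
bracket [([0.4831, 0.2477, 0.0057], 0.57)]
guide_mouth [([0.4843, 0.2472, 0.0896], 0.
[... 424 characters left out ...]
.2021, -0.0001], 0.51)]
{'clock': 1.2, 'joint_pos': array([ 1.04139787e+00,  3.13202617e-01,  4.61069172e-02,  1.30360010e+00,
       -3.99302591e-07,  1.43120233e+00]), 'qvel': array([-0.00120025, -0.00067851, -0.00011756,  0.00023992, -0.00086736,
       -0.00096839]), 'tau': array([-8.21912017e-04, -4.80473936e+01,  2.98815054e+01,  5.03536448e-04,
       -9.62562126e-05, -1.55697501e-05]), 'tcp_pos': array([0.21853264, 0.53190146, 0.23132453]), 'orientation': array([-2.17240619e-05,  8.30664657e-01,  5.56773046e-01,  4.53270057e-05]), 'wrist_force': array([0.34590847, 0.45263416, 0.38307968]), 'ft_torque': array([-0.01586318, -0.0037189 , -0.01997336]), 'finger_gap': 0.08541522445558164}
```

Run:
```python
import cv2
for c in ['scene','top']:
    i=cv2.imread(f'pics/{c}0.png'); cv2.imwrite(f'pics/{c}0b.png',cv2.resize(i,(800,600),interpolation=cv2.INTER_CUBIC))
```

```text
(no output)
```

View pics/scene0.png

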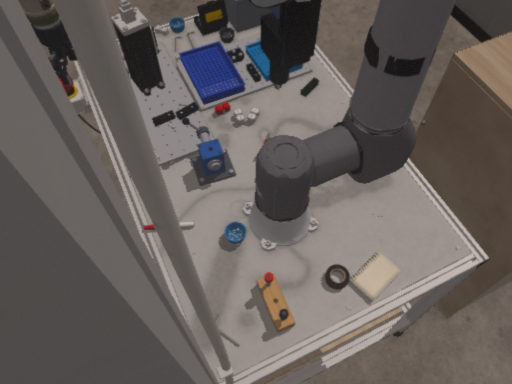

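View pics/top0b.png

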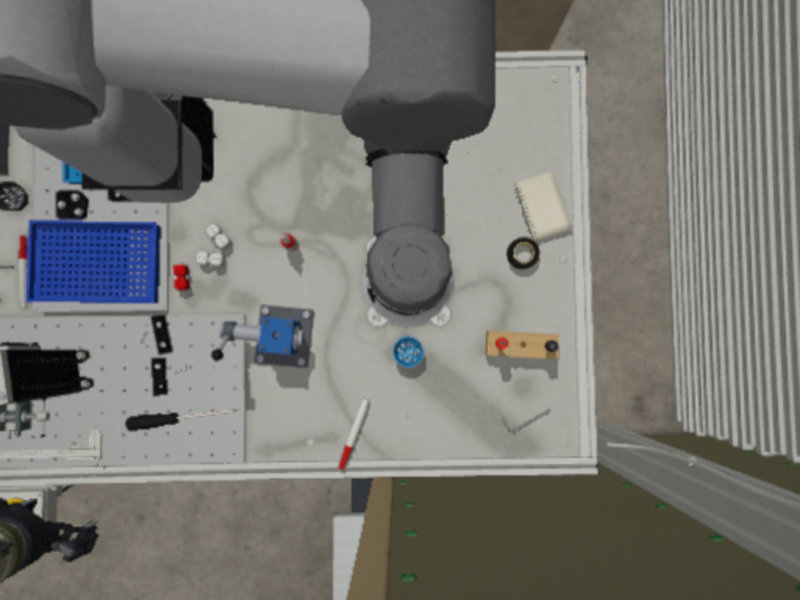

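Run:
```python
import numpy as np
for c in ['scene','top']:
    d=np.load(f'/tmp/{c}.npz');P=d['P'];print(c)
    for v in range(0,384,24):
        print(v,' '.join('%.2f,%.2f,%.2f'%tuple(P[v,u]) for u in range(0,512,40)))
```

```text
scene
0 0.28,-0.47,1.07 0.23,0.49,0.48 0.28,-0.41,1.03 0.41,0.66,0.31 0.84,2.19,-0.79 1.09,2.08,-0.80 0.81,0.75,0.13 0.69,0.27,0.47 0.83,0.32,0.40 2.05,1.60,-0.79 0.76,-0.00,0.63 0.81,-0.04,0.64 2.51,1.06,-0.59
24 0.28,-0.47,1.07 0.21,0.50,0.42 0.28,-0.41,1.03 0.39,0.65,0.25 0.76,1.95,-0.79 0.68,0.83,0.02 0.80,0.75,0.04 0.74,0.34,0.35 1.68,1.49,-0.78 1.92,1.40,-0.80 0.77,-0.01,0.59 0.83,-0.05,0.59 2.52,0.99,-0.71
48 0.28,-0.47,1.07 0.28,-0.41,1.03 0.28,-0.41,1.02 0.39,0.85,0.01 0.51,0.79,0.01 0.63,0.69,0.04 0.76,0.65,0.02 0.73,0.33,0.28 1.58,1.32,-0.80 1.80,1.21,-0.80 0.77,-0.03,0.54 2.25,0.99,-0.80 1.30,0.16,0.20
72 0.28,-0.47,1.07 0.28,-0.47,1.07 0.23,0.81,-0.00 0.29,-0.41,1.02 0.46,0.63,0.06 0.59,0.60,0.03 0.71,0.55,0.01 0.77,0.39,0.13 0.96,0.45,0.00 0.76,0.05,0.43 0.78,-0.04,0.50 2.12,0.82,-0.80 1.24,0.08,0.20
96 0.28,-0.47,1.07 0.28,-0.47,1.07 0.20,0.69,0.01 0.28,-0.41,1.01 0.44,0.57,0.01 0.55,0.50,0.02 0.67,0.46,0.00 0.79,0.41,0.00 0.91,0.35,0.00 0.75,0.02,0.39 0.80,-0.04,0.43 1.22,0.16,0.04 1.22,0.04,0.16
120 0.28,-0.47,1.07 0.28,-0.47,1.07 0.10,1.40,-0.81 0.28,-0.41,1.01 0.40
[... 4951 characters left out ...]
-0.01 0.25,-0.41,-0.09 0.19,-0.69,-0.49 0.19,-0.83,-0.45
312 0.22,0.76,-0.00 0.19,0.72,-0.15 0.06,0.85,-0.80 0.05,0.67,-0.82 0.05,0.48,-0.80 0.05,0.30,-0.79 0.19,0.08,-0.06 0.19,-0.04,-0.05 0.19,-0.15,-0.03 0.19,-0.27,-0.03 0.19,-0.39,-0.03 0.24,-0.41,0.21 0.28,-0.40,0.43
336 0.25,0.52,0.43 0.22,0.50,0.32 -0.04,0.84,-0.80 -0.05,0.66,-0.80 -0.06,0.48,-0.80 -0.06,0.30,-0.80 0.19,0.07,0.23 0.19,-0.02,0.24 0.19,-0.12,0.25 0.19,-0.21,0.24 0.19,-0.30,0.25 0.19,-0.39,0.24 0.23,-0.41,0.40
360 0.22,0.50,0.47 -0.15,1.02,-0.80 -0.15,0.84,-0.80 -0.16,0.66,-0.80 -0.16,0.48,-0.81 -0.16,0.30,-0.79 0.19,0.07,0.41 0.19,-0.01,0.42 0.19,-0.09,0.42 0.19,-0.17,0.42 0.19,-0.25,0.42 0.19,-0.32,0.43 0.19,-0.40,0.43
```

Run:
```python
import cv2
i=cv2.imread('pics/top0.png')
a=cv2.resize(i[190:245,120:220],None,fx=8,fy=8,interpolation=cv2.INTER_CUBIC); cv2.imwrite('pics/c1.png',a[:600,:800])
i=cv2.imread('pics/scene0.png')
a=cv2.resize(i[100:200,130:260],None,fx=6,fy=6,interpolation=cv2.INTER_CUBIC); cv2.imwrite('pics/c2.png',a[:600,:800])
```

```text
(no output)
```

View pics/c1.png

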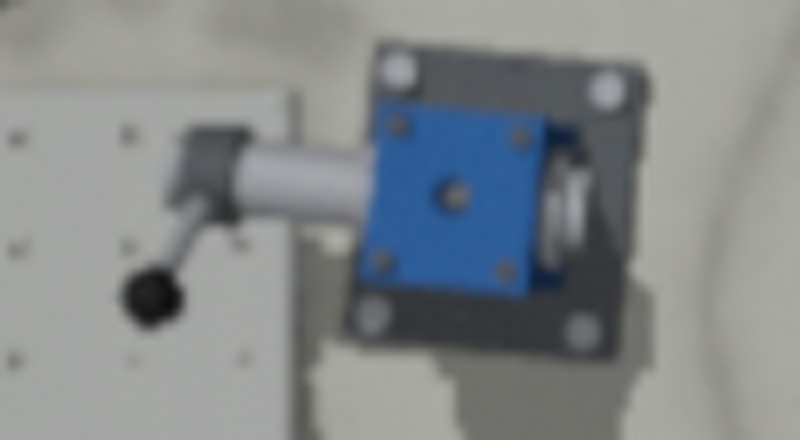

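View pics/c2.png

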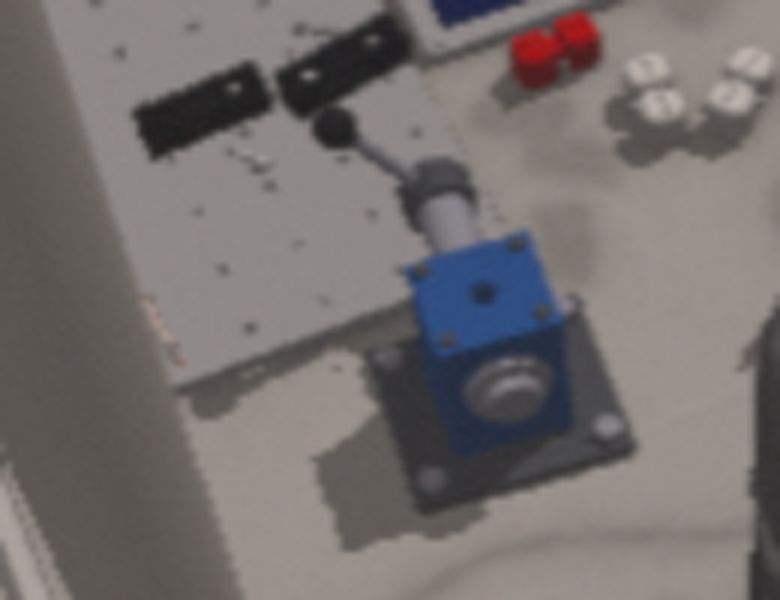

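Run:
```python
import numpy as np,cv2
i=cv2.imread('pics/top0.png')
a=cv2.resize(i[284:384,190:512],None,fx=2.45,fy=2.45,interpolation=cv2.INTER_CUBIC); cv2.imwrite('pics/c3.png',a)
a=cv2.resize(i[284:384,0:190],None,fx=4,fy=4,interpolation=cv2.INTER_CUBIC); cv2.imwrite('pics/c4.png',a)
d=np.load('/tmp/top.npz');P=d['P']
for v in range(300,384,12)[:]:
    print(v,' '.join('%.2f,%.2f,%.2f'%tuple(P[v,u]) for u in range(200,300,8)))
print(383,' '.join('%.2f,%.2f,%.2f'%tuple(P[383,u]) for u in range(0,512,24)))
```

```text
300 0.23,0.20,-0.02 0.23,0.17,-0.02 0.23,0.15,-0.02 0.23,0.13,-0.01 0.23,0.10,-0.01 0.23,0.08,-0.01 0.23,0.06,-0.01 0.23,0.03,-0.01 0.23,0.01,-0.01 0.23,-0.01,-0.01 0.23,-0.04,-0.01 0.23,-0.06,-0.02 0.23,-0.08,-0.01
312 0.05,0.30,-0.79 0.05,0.26,-0.80 0.05,0.22,-0.81 0.05,0.19,-0.80 0.07,0.14,-0.69 0.19,0.08,-0.06 0.19,0.06,-0.05 0.19,0.03,-0.05 0.19,0.01,-0.05 0.19,-0.01,-0.05 0.19,-0.04,-0.05 0.19,-0.06,-0.04 0.19,-0.08,-0.04
324 -0.01,0.30,-0.80 -0.01,0.26,-0.80 -0.00,0.22,-0.78 -0.01,0.19,-0.79 0.01,0.14,-0.70 0.19,0.08,0.10 0.19,0.06,0.10 0.19,0.03,0.11 0.19,0.01,0.11 0.19,-0.01,0.11 0.19,-0.03,0.11 0.19,-0.05,0.11 0.19,-0.07,0.11
336 -0.06,0.30,-0.80 -0.06,0.26,-0.81 0.14,0.15,-0.00 0.14,0.13,0.00 0.19,0.09,0.22 0.19,0.07,0.23 0.19,0.05,0.23 0.19,0.03,0.23 0.19,0.02,0.24 0.19,-0.00,0.23 0.19,-0.02,0.24 0.19,-0.04,0.24 0.19,-0.06,0.24
348 -0.11,0.30,-0.80 -0.11,0.26,-0.79 0.10,0.15,-0.00 0.10,0.13,0.00 0.19,0.09,0.32 0.19,0.07,0.33 0.19,0.05,0.33 0.19,0.03,0.34 0.19,0.02,0.33 0.19,0.00,0.34 0.19,-0.02,0.34 0.19,-0.03,0.33 0.19,-0.05,0.33
360 -0.16,0.30,-0.79 -0.17,0.26,-0.80 0.07,0.15,0.00 0.07,0.13,-0.00 0.19,0.08,0.41 0.19,0.07,0.41 0.19,0.05,0.40 0.19,0.03,0.41 0.19,0.02,0.41 0.19,0.00,0.42 0.19,-0.01,0.42 0.19,-0.03,0.42 0.19,-0.04,0.42
372 -0.22,0.30,-0.80 -0.22,0.26,-0.80 0.04,0.15,-0.00 0.19,0.09,0.47 0.19,0.08,0.48 0.19,0.06,0.48 0.18,0.05,0.47 0.19,0.03,0.49 0.19,0.02,0.49 0.19,0.01,0.49 0.19,-0.01,0.49 0.19,-0.02,0.49 0.19,-0.04,0.49
383 -0.24,1.19,-0.80 -0.24,1.08,-0.80 -0.25,0.98,-0.80 -0.25,0.87,-0.80 -0.26,0.77,-0.81 -0.26,0.66,-0.81 -0.26,0.55,-0.81 -0.27,0.44,-0.81 -0.27,0.33,-0.80 0.00,0.15,-0.01 0.19,0.06,0.54 0.19,0.02,0.54 0.19,-0.02,0.55 0.19,-0.06,0.54 0.19,-0.10,0.54 0.19,-0.14,0.54 0.19,-0.18,0.55 0.19,-0.22,0.54 0.19,-0.26,0.55 0.19,-0.30,0.55 0.19,-0.34,0.54 0.19,-0.37,0.55
```

View pics/c3.png

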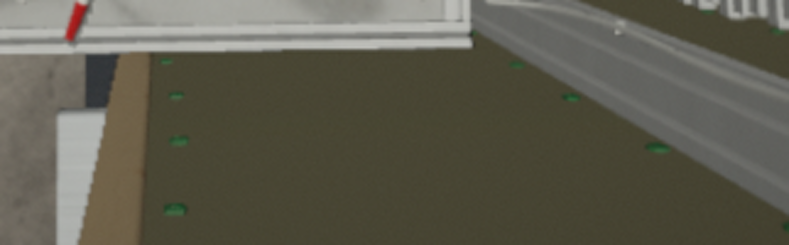

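View pics/c4.png

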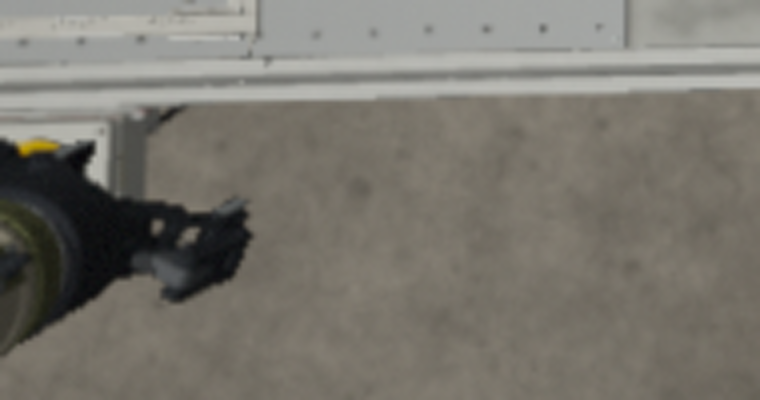

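Run:
```python
import numpy as np,cv2
i=cv2.imread('pics/scene0.png')[:, :230]
i=cv2.LUT(i,(255*(np.arange(256)/255)**0.5).astype(np.uint8))
cv2.imwrite('pics/c5.png',cv2.resize(i,None,fx=1.55,fy=1.55,interpolation=cv2.INTER_CUBIC))
r=np.load('/tmp/scene.npz')
P=r['P'];m=(P[...,2]<1.06)
for v in range(0,200,16): print(v,' '.join('%.2f,%.2f,%.2f'%tuple(P[v,u]) if m[v,u] else '-' for u in range(0,140,10)))
```

```text
0 - - 0.19,0.51,0.48 0.21,0.49,0.49 0.23,0.49,0.48 0.25,0.51,0.47 0.28,-0.40,1.03 0.28,-0.41,1.03 0.28,-0.41,1.03 0.28,-0.41,1.03 0.29,-0.41,1.03 0.54,2.33,-0.78 0.41,0.66,0.31 0.66,2.27,-0.78
16 - - 0.28,-0.42,1.04 0.19,0.51,0.44 0.21,0.49,0.44 0.23,0.50,0.43 0.28,-0.40,1.03 0.28,-0.41,1.03 0.28,-0.41,1.03 0.28,-0.41,1.03 0.29,-0.41,1.03 0.49,2.18,-0.80 0.40,0.66,0.27 0.42,0.64,0.27
32 - - - 0.28,-0.42,1.04 0.20,0.50,0.40 0.22,0.50,0.40 0.24,0.50,0.39 0.28,-0.41,1.03 0.28,-0.41,1.03 0.28,-0.41,1.03 0.28,-0.41,1.03 0.29,-0.40,1.02 0.38,0.64,0.24 0.41,0.61,0.24
48 - - - - 0.28,-0.41,1.03 0.20,0.50,0.36 0.22,0.51,0.34 0.24,0.57,0.28 0.28,-0.41,1.02 0.28,-0.41,1.02 0.28,-0.41,1.02 0.29,-0.41,1.02 0.39,0.85,0.01 0.39,0.61,0.19
64 - - - - 0.28,-0.42,1.04 0.28,-0.41,1.03 0.21,0.47,0.33 0.15,1.86,-0.80 0.24,0.86,-0.01 0.28,-0.41,1.02 0.28,-0.41,1.02 0.28,-0.41,1.02 0.29,-0.41,1.02 0.38,0.64,0.11
80 - - - - - 0.28,-0.42,1.03 0.17,0.73,0.06 0.21,0.48,0.26 0.22,0.77,0.00 0.28,-0.40,1.02 0.28,-0.41,1.02 - 0.28,-0.41,1.02 0.37,0.68,0.01
96 - - - - - - 0.28,-0.42,1.03 0.17,0.71,0.01 0.20,0.69,0.01 0.23,0.68,0.01 0.28,-0.41,1.01 0.28,-0.41,1.01 0.28,-0.41,1.01 0.29,-0.41,1.01
112 - - - - - 0.28,-0.43,1.03 0.28,-0.43,1.03 0.28,-0.42,1.02 0.18,0.68,-0.05 0.16,1.42,-0.79 - 0.28,-0.41,1.01 0.28,-0.41,1.01 0.28,-0.41,1.01
128 - - - - - - 0.28,-0.43,1.03 0.28,-0.43,1.03 0.28,-0.42,1.02 0.13,1.32,-0.81 0.22,0.54,0.00 0.28,-0.41,1.00 0.28,-0.41,1.00 0.28,-0.41,1.00
144 - - - - - - - 0.28,-0.43,1.03 0.28,-0.43,1.02 0.28,-0.41,1.01 0.15,1.17,-0.79 0.23,0.48,-0.01 0.28,-0.40,1.00 0.28,-0.41,1.00
160 - - - - - - - - 0.28,-0.43,1.02 0.28,-0.42,1.02 0.28,-0.41,1.00 0.17,1.06,-0.80 0.25,0.39,0.00 0.28,-0.41,0.99
176 - - - - - - - - - 0.28,-0.43,1.02 0.28,-0.42,1.01 0.14,0.96,-0.79 0.23,0.34,-0.00 0.25,0.32,0.01
192 - - - - - - - - - - 0.28,-0.43,1.01 0.28,-0.42,1.01 0.16,0.85,-0.80 0.24,0.28,-0.02
```

View pics/c5.png

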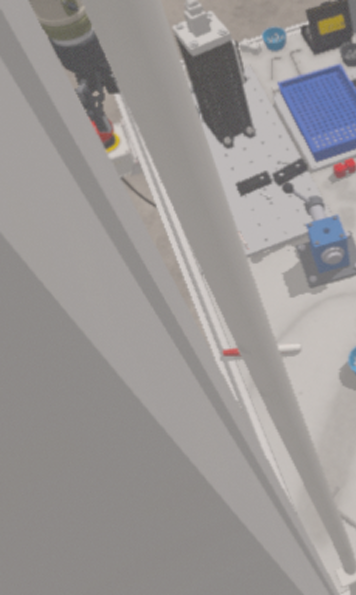

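send_rows:
  targets:
    - [0.01,0,0.03,0,0]
    - [0.02,0,0.04,0,0]
    - [0.02,0,0.04,0,0]
    - [0.02,0,0.03,0,0]
    - [0.02,-0.01,0.02,0,0]
    - [0.02,-0.02,0,0,0]
    - [0.02,-0.02,0,0,0]
    - [0,0,0,0,0]

```text
clock: 2.0
tcp_pos: [0.3509, 0.4801, 0.3914]
orientation: [0.0, 0.832, 0.555, 0.0]
wrist_force: [0.5, 0.3, 0.2]
finger_gap: 0.0855
```

Run:
```python
from h import *
s=monitor.get_state(); print(s['clock'],s['joint_pos'],s['tcp_pos'],s['tau'],s['orientation'])
r=snap('top','top1.png'); P=cloud(r); np.savez('/tmp/top1',P=P)
for v in range(290,384,12): print(v,' '.join('%.2f,%.2f,%.2f'%tuple(P[v,u]) for u in range(0,280,24)))
r=snap('scene','scene1.png')
```

```text
2.0 [ 8.05192399e-01  3.81279158e-01  5.35094620e-01  1.72421047e+00
 -9.13518419e-04  1.19876579e+00] [0.35086279 0.48008424 0.39144929] [-9.16433483e-01 -5.11529195e+01  2.90864879e+01 -4.61787928e-02
 -1.96588039e-01 -2.77084038e-01] [4.02968446e-04 8.31712351e-01 5.55206553e-01 2.94124602e-04]
290 0.46,0.03,1.32 0.35,0.44,0.50 0.34,0.42,0.45 0.27,0.56,0.00 0.28,0.49,0.02 0.27,0.42,0.01 0.27,0.35,0.01 0.27,0.29,0.00 0.27,0.22,-0.00 0.26,0.15,-0.00 0.26,0.08,-0.01 0.26,0.01,0.00
302 0.34,0.45,0.56 0.24,0.69,-0.00 0.32,0.42,0.46 0.24,0.56,-0.01 0.24,0.50,-0.01 0.24,0.43,-0.01 0.23,0.36,-0.01 0.23,0.29,-0.01 0.23,0.22,0.00 0.23,0.15,-0.00 0.23,0.08,-0.00 0.23,0.01,-0.01
314 0.21,0.76,-0.00 0.21,0.69,0.00 0.06,0.99,-0.80 0.05,0.88,-0.81 0.05,0.77,-0.80 0.05,0.67,-0.81 0.04,0.56,-0.81 0.04,0.44,-0.79 0.04,0.33,-0.79 0.04,0.22,-0.81 0.19,0.08,-0.03 0.19,0.01,-0.02
326 0.19,0.72,0.06 0.18,0.69,0.00 0.00,0.99,-0.80 0.00,0.88,-0.80 -0.00,0.77,-0.81 -0.01,0.66,-0.80 -0.01,0.55,-0.80 -0.01,0.45,-0.81 -0.01,0.33,-0.80 -0.02,0.22,-0.80 0.19,0.08,0.13 0.19,0.01,0.13
338 0.16,0.72,0.06 0.14,0.69,-0.00 -0.05,0.99,-0.80 -0.05,0.88,-0.80 -0.06,0.77,-0.81 -0.06,0.66,-0.80 -0.06,0.55,-0.79 -0.07,0.44,-0.80 -0.07,0.33,-0.80 0.13,0.15,-0.01 0.19,0.07,0.25 0.19,0.02,0.25
350 -0.09,1.19,-0.80 -0.10,1.08,-0.79 -0.10,0.98,-0.80 -0.11,0.88,-0.80 -0.11,0.77,-0.80 -0.11,0.66,-0.80 -0.11,0.55,-0.80 -0.12,0.45,-0.81 -0.12,0.33,-0.80 0.10,0.15,0.00 0.19,0.07,0.34 0.19,0.02,0.35
362 -0.15,1.19,-0.80 -0.15,1.09,-0.81 -0.15,0.98,-0.80 -0.16,0.87,-0.79 -0.16,0.76,-0.79 -0.17,0.66,-0.80 -0.17,0.55,-0.80 -0.17,0.44,-0.80 -0.17,0.33,-0.80 0.06,0.15,-0.00 0.19,0.07,0.42 0.19,0.02,0.42
374 -0.20,1.19,-0.81 -0.21,1.09,-0.81 -0.21,0.98,-0.79 -0.21,0.88,-0.81 -0.22,0.77,-0.81 -0.22,0.66,-0.80 -0.23,0.55,-0.81 -0.23,0.45,-0.81 -0.23,0.33,-0.80 0.03,0.15,-0.01 0.19,0.06,0.49 0.19,0.02,0.50
```

View pics/top1.png

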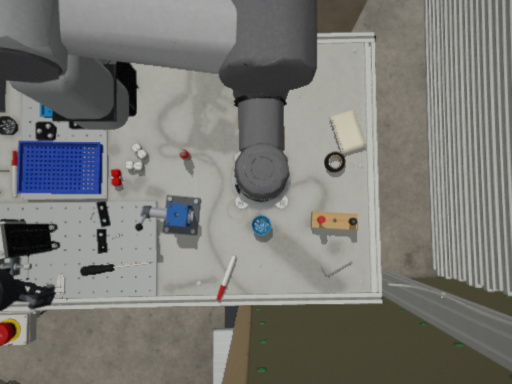

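View pics/scene1.png

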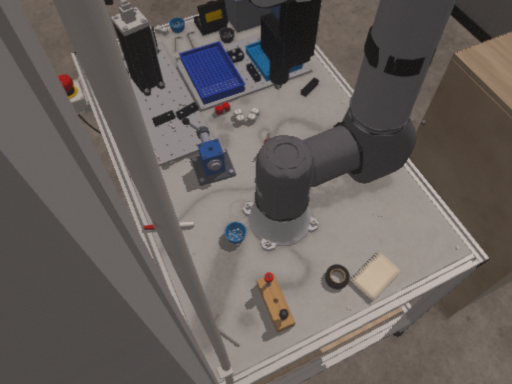

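send_rows:
  targets:
    - [0,0,0.05,0,0]
    - [0,0,0.05,0,0]
    - [-0.03,-0.03,0.03,0,0]
    - [-0.04,-0.04,0,0,0]
    - [0,0,0,0,0]

```text
clock: 2.6
tcp_pos: [0.2788, 0.4143, 0.508]
orientation: [0.0, 0.83, 0.558, -0.003]
wrist_force: [0.3, 0.6, 1.4]
finger_gap: 0.0855
```

Run:
```python
from h import *
s=monitor.get_state(); print(s['clock'],s['joint_pos'],s['tcp_pos'])
```

```text
2.6 [8.17252631e-01 2.82041654e-01 7.01371411e-01 1.99655076e+00
 5.27939934e-04 1.20445491e+00] [0.27877196 0.41427482 0.50803298]
```

send_rows:
  targets:
    - [0.05,0.05,0,0,0]
    - [0.05,0.05,0,0,0]
    - [0.03,0.02,-0.05,0,0]
    - [0.0,0.0,-0.05,0,0]
    - [0,0,0,0,0]

```text
clock: 3.1
tcp_pos: [0.3642, 0.4907, 0.4116]
orientation: [0.003, 0.83, 0.557, -0.017]
wrist_force: [-0.8, 0.2, -2.6]
finger_gap: 0.0853
```

Run:
```python
from h import *
s=monitor.get_state(); print(s['clock'],s['joint_pos'],s['tcp_pos'])
r=snap('top','top2.png')
```

```text
3.1 [8.00630385e-01 4.81226643e-01 7.41742261e-01 1.86665447e+00
 6.12758473e-04 1.18921861e+00] [0.36422742 0.49066066 0.41159045]
```

```bash
cat > fit.py <<'E'
import numpy as np
D=[([1.04139787,.313202617,.0461069172,1.30360010],[0.21853264,0.53190146,0.23132453]),
([.805192399,.381279158,.535094620,1.72421047],[0.35086279,0.48008424,0.39144929]),
([.817252631,.282041654,.701371411,1.99655076],[0.27877196,0.41427482,0.50803298]),
([.800630385,.481226643,.741742261,1.86665447],[0.36422742,0.49066066,0.41159045])]
A=[];b=[]
# unknown: L1,L2,T,h,c , B
for j,p in D:
    r=p[0]*np.cos(j[0])+p[1]*np.sin(j[0]); l=-p[0]*np.sin(j[0])+p[1]*np.cos(j[0]); print(round(r,4),round(l,4))
    e=j[2]-j[1]; f=j[1]-j[2]+j[3]
    for sgn in [0]:
        A.append([np.sin(j[1]),np.cos(e),np.cos(f),0,1,-np.sin(e)]);b.append(r)
        A.append([np.cos(j[1]),np.sin(e),-np.sin(f),1,0,np.cos(e)]);b.append(p[2])
A=np.array(A);b=np.array(b)
x,res,rk,sv=np.linalg.lstsq(A,b,rcond=None);print(x,rk,sv,A@x-b)
E
python3 fit.py
```

```text
0.5695 0.08
0.5893 0.0797
0.4929 0.0802
0.6058 0.0802
[ 5.18499848e-01  4.09500071e-01  4.40599319e-01  2.33099493e-01
 -2.12788641e-08  5.56000133e-02] 6 [3.94171798 2.84890218 0.44987601 0.36285319 0.11130766 0.01324791] [ 7.59866314e-09  2.00052449e-08 -8.83941498e-09 -6.42212257e-08
  1.21663896e-09  2.67535606e-08  2.41132669e-11  1.74624203e-08]
```

Run:
```python
from h import *
for c in ['top','scene']:
    d=np.load(f'/tmp/{c}.npz');P=d['P'];I=d['img'].astype(int)
    red=(I[...,0]>110)&(I[...,1]<70)&(I[...,2]<70)&(np.abs(P[...,0]-.46)<.04)&(np.abs(P[...,1]+.147)<.04)
    v,u=np.nonzero(red);Q=P[red];print(c,len(u),u.min(),u.max(),v.min(),v.max())
    z=Q[:,2];print(np.sort(z)[::max(1,len(z)//12)].round(3))
    top=Q[z>.08];print('red top',np.median(top,0).round(4),len(top),(top[:,:2].min(0)+top[:,:2].max(0))/2)
    blue=(I[...,2]>110)&(I[...,0]<70)&(np.abs(P[...,0]-.486)<.05)&(np.abs(P[...,1]-.247)<.05)&(np.abs(P[...,2]-.092)<.006)
    B=P[blue];print('blue',len(B),np.median(B[:,2]),B.mean(0).round(4),cv2.minAreaRect((B[:,:2]*1000).astype(np.float32)))
    wood=(np.abs(P[...,2]-.03)<.006)&(np.abs(P[...,0]-.46)<.04)&(np.abs(P[...,1]+.195)<.09)
    W=P[wood];print('rack',len(W),cv2.minAreaRect((W[:,:2]*1000).astype(np.float32)))
    ball=(I.max(-1)<60)&(np.abs(P[...,0]-.454)<.03)&(np.abs(P[...,1]-.338)<.03)&(P[...,2]>.08)
    Q=P[ball];print('ball',len(Q),Q.mean(0) if len(Q) else '',Q[:,2].max() if len(Q) else '', Q[:,:2].min(0),Q[:,:2].max(0))
    plate=(np.abs(P[...,2]-.008)<.004)&(I.max(-1)<100)&(np.abs(P[...,0]-.486)<.08)&(np.abs(P[...,1]-.247)<.08)
    Q=P[plate];print('plate',len(Q),cv2.minAreaRect((Q[:,:2]*1000).astype(np.float32)))
```

```text
top 35 317 324 216 223
[0.029 0.078 0.079 0.08  0.081 0.082 0.082 0.082 0.083 0.083 0.083 0.084
 0.084 0.085 0.085 0.086 0.087 0.089]
red top [ 0.4651 -0.1476  0.0835] 28 [ 0.46515596 -0.14794173]
blue 406 0.09136441676205631 [0.4854 0.2469 0.0914] ((485.0741271972656, 247.4358673095703), (55.65735626220703, 59.34414291381836), 83.6673355102539)
rack 596 ((462.12493896484375, -193.16656494140625), (129.20523071289062, 47.252742767333984), 85.89913940429688)
ball 33 [0.4522083  0.33766258 0.13451374] 0.14037900280925175 [0.44359236 0.32996676] [0.45926981 0.34471811]
plate 465 ((471.8608093261719, 257.5218200683594), (117.15817260742188, 131.3252410888672), 84.23298645019531)
scene 51 265 272 273 281
[0.078 0.082 0.082 0.083 0.084 0.084 0.085 0.085 0.085 0.086 0.086 0.087
 0.088]
red top [ 0.4632 -0.1511  0.0848] 49 [ 0.46316927 -0.15118268]
blue 272 0.09243038848967 [0.4826 0.2468 0.0924] ((482.8520202636719, 246.9135284423828), (55.63855743408203, 57.0375862121582), 84.26255798339844)
rack 868 ((461.4880065917969, -195.3478546142578), (130.84815979003906, 46.82462692260742), 85.67597198486328)
ball 32 [0.45050058 0.33461123 0.13398949] 0.14003414294207872 [0.44366574 0.3266125 ] [0.45838544 0.34512962]
plate 532 ((475.2025146484375, 256.8838195800781), (127.92351531982422, 130.7978057861328), 88.31517028808594)
```

Run:
```python
import cv2
i=cv2.imread('pics/top0.png')
a=cv2.resize(i[200:240,300:370],None,fx=10,fy=10,interpolation=cv2.INTER_NEAREST); cv2.imwrite('pics/c6.png',a)
a=cv2.resize(i[190:240,130:205],None,fx=10,fy=10,interpolation=cv2.INTER_NEAREST); cv2.imwrite('pics/c7.png',a)
```

```text
(no output)
```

View pics/c6.png

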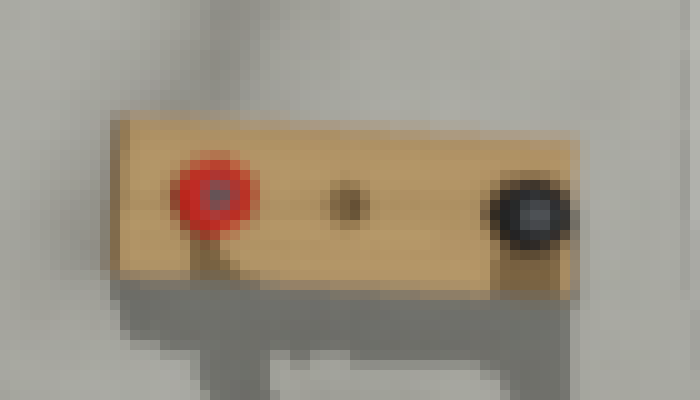

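View pics/c7.png

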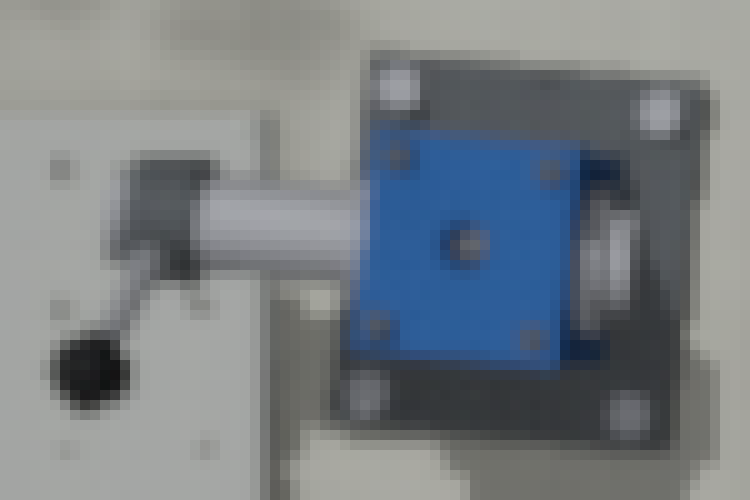

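```bash
cat >> h.py <<'E'
def ray(r,uv,z):
    K=np.array(r['camera_matrix']);d=np.array([r['k1'],0,0,0.])
    p=cv2.undistortPoints(np.array(uv,float).reshape(-1,1,2),K,d)[:,0]
    T=np.array(r['pose']);D=np.c_[p,np.ones(len(p))]@T[:3,:3].T
    return T[:3,3]+D*((z-T[2,3])/D[:,2])[:,None]
E
python3 - <<'E'
from h import *
for c in ['top','scene']:
    r=snap(c);I=r['img'].astype(float);P=cloud(r)
    def cen(w): 
        v,u=np.nonzero(w>0);ww=w[v,u];return [(u*ww).sum()/ww.sum(),(v*ww).sum()/ww.sum()]
    near=lambda x,y,d:(np.abs(P[...,0]-x)<d)&(np.abs(P[...,1]-y)<d)
    # blue top: region
    bl=((I[...,2]-I[...,0])>50)&near(.485,.247,.045)&(P[...,2]>.086)
    m=bl.astype(np.uint8);cs,_=cv2.findContours(m,cv2.RETR_EXTERNAL,cv2.CHAIN_APPROX_NONE);k=max(cs,key=cv2.contourArea)
    f=np.zeros_like(m);cv2.drawContours(f,[k],-1,1,-1)
    print(c,'top face',ray(r,cen(f.astype(float)),.092).round(4), f.sum())
    q=ray(r,k[:,0,:].astype(float),.092)[:,:2]; print(cv2.minAreaRect((q*1000).astype(np.float32)))
    # hole: dark weight inside face
    g=I.sum(-1);med=np.median(g[f>0]);cc=cen(f.astype(float));vv,uu=np.mgrid[:384,:512]
    w=np.clip(med-g-20,0,None)*(f>0)*(np.hypot(uu-cc[0],vv-cc[1])<5.5)
    print('hole px',np.round(cen(w),2),ray(r,cen(w),.092).round(4),'face px',np.round(cc,2))
    redness=np.clip(I[...,0]-np.maximum(I[...,1],I[...,2])-60,0,None)*near(.463,-.149,.03)*(P[...,2]>.06)
    rm=(redness>0).astype(np.uint8);cs,_=cv2.findContours(rm,cv2.RETR_EXTERNAL,cv2.CHAIN_APPROX_NONE);k=max(cs,key=cv2.contourArea)
    v,u=np.nonzero(rm);print('red px',u.min(),u.max(),v.min(),v.max(),cen(rm.astype(float)),'->',ray(r,cen(rm.astype(float)),.085).round(4),ray(r,cen(rm.astype(float)),.076).round(4))
    wood=(np.abs(P[...,2]-.03)<.006)&near(.461,-.195,.08);cs,_=cv2.findContours(wood.astype(np.uint8),cv2.RETR_EXTERNAL,cv2.CHAIN_APPROX_NONE);k=max(cs,key=cv2.contourArea)
    q=ray(r,k[:,0,:].astype(float),.03)[:,:2]; print('rack',cv2.minAreaRect((q*1000).astype(np.float32)))
E
```

```text
top top face [[0.4848 0.2469 0.092 ]] 452
((484.8431701660156, 246.92308044433594), (56.19769287109375, 59.1495361328125), 84.56830596923828)
hole px [174.9  214.03] [[0.4846 0.251  0.092 ]] face px [176.43 213.96]
red px 317 325 215 222 [np.float64(320.8936170212766), np.float64(218.89361702127658)] -> [[ 0.4655 -0.1474  0.085 ]] [[ 0.4655 -0.1487  0.076 ]]
rack ((462.2084045410156, -193.1318817138672), (129.21493530273438, 47.33220291137695), 85.82231903076172)
scene top face [[0.4824 0.2459 0.092 ]] 316
((483.09197998046875, 247.0845489501953), (55.38174819946289, 57.9383659362793), 84.0727767944336)
hole px [210.15 148.46] [[0.4836 0.2474 0.092 ]] face px [209.98 149.  ]
red px 265 273 272 280 [np.float64(268.7413793103448), np.float64(276.32758620689657)] -> [[ 0.464  -0.1507  0.085 ]] [[ 0.4657 -0.1478  0.076 ]]
rack ((461.0114440917969, -195.5299072265625), (130.97145080566406, 46.83199691772461), 85.98860931396484)
```

send_rows:
  targets:
    - [0.005,-0.035,0,-5.5,0]
    - [0.005,-0.04,0,-5.5,0]
    - [0.005,-0.04,0,-5.5,0]
    - [0.01,-0.04,0,-5.5,0]
    - [0.01,-0.04,0,-5.5,0]

```text
clock: 3.75
tcp_pos: [0.4069, 0.2999, 0.438]
orientation: [-0.001, 0.94, 0.342, 0.01]
wrist_force: [0.9, -0.8, 0.7]
finger_gap: 0.0853
```

```bash
cat > st.py <<'E'
from h import *
s=monitor.get_state()
for k in ['clock','joint_pos','tcp_pos','orientation','tau','wrist_force','finger_gap']: print(k,np.round(s[k],4))
q=s['orientation'];w,x,y,z=q;print('jaw deg',np.degrees(np.arctan2(2*(x*y+w*z),1-2*(y*y+z*z))))
j=s['joint_pos'];print('elbow r,z',.5185*np.sin(j[1]),.2331+.5185*np.cos(j[1]),'tau2,3',s['tau'][1:3])
E
python3 st.py
```

```text
clock 3.75
joint_pos [ 4.7620e-01  1.9370e-01  3.9570e-01  1.7517e+00 -1.0000e-04  1.3486e+00]
tcp_pos [0.4069 0.2999 0.438 ]
orientation [-0.0013  0.9396  0.3421  0.0105]
tau [  5.5529 -39.5953  29.4833   0.3494   0.1083  -0.1521]
wrist_force [ 0.8732 -0.7779  0.7357]
finger_gap 0.0853
jaw deg 40.018801630162
elbow r,z 0.0997953443198468 0.7419056006492885 tau2,3 [-39.59529519  29.48332608]
```

send_rows:
  targets:
    - [0.01,-0.04,0,-5,0]
    - [0.01,-0.04,0,-5,0]
    - [0.01,-0.04,0,-5,0]
    - [0.01,-0.04,0,-5,0]
    - [0,-0.04,0,-5,0]
    - [0,-0.04,0,-5,0]

```text
clock: 4.35
tcp_pos: [0.4477, 0.0581, 0.4377]
orientation: [0.001, 0.996, 0.087, 0.01]
wrist_force: [-0.0, -0.1, -0.8]
finger_gap: 0.0853
```

```bash
python3 st.py
```

```text
clock 4.35
joint_pos [-0.049   0.0819  0.2626  1.7309 -0.      1.3474]
tcp_pos [0.4477 0.0581 0.4377]
orientation [0.0014 0.9961 0.0871 0.0102]
tau [ 5.08320e+00 -3.42268e+01  2.90686e+01  1.85700e-01  2.60000e-02
  3.99000e-02]
wrist_force [-0.0019 -0.1362 -0.7752]
finger_gap 0.0853
jaw deg 9.99616913958443
elbow r,z 0.0424187811375569 0.7498619345567202 tau2,3 [-34.22676802  29.06861901]
```

send_rows:
  targets:
    - [0.005,-0.04,0,-4,0]
    - [0.005,-0.045,0,-4,0]
    - [0.005,-0.045,0,-2,0]
    - [0.002,-0.045,-0.03,0,0]
    - [0,-0.032,-0.04,0,0]
    - [0,0,-0.04,0,0]
    - [0,0,-0.04,0,0]
    - [0,0,-0.04,0,0]
    - [0,0,0,0,0]
    - [0,0,0,0,0]

```text
clock: 5.35
tcp_pos: [0.4654, -0.145, 0.2483]
orientation: [0.003, 1.0, 0.002, 0.006]
wrist_force: [-1.1, -0.2, 0.9]
finger_gap: 0.0857
```

```bash
python3 st.py
python3 - <<'E'
from h import *
snap('top','top3.png');snap('scene','scene3.png')
E
```

```text
clock 5.35
joint_pos [-4.6720e-01  1.2770e-01 -1.4940e-01  1.2809e+00  5.0000e-04  1.1002e+00]
tcp_pos [ 0.4654 -0.145   0.2483]
orientation [0.0027 1.     0.0017 0.0059]
tau [-1.04700e-01 -3.54712e+01  2.78393e+01 -1.56600e-01 -2.70000e-03
  9.00000e-04]
wrist_force [-1.0744 -0.2494  0.9349]
finger_gap 0.0857
jaw deg 0.19235281458058298
elbow r,z 0.06602916643729628 0.74737852296163 tau2,3 [-35.47118783  27.83932686]
```

View pics/top3.png

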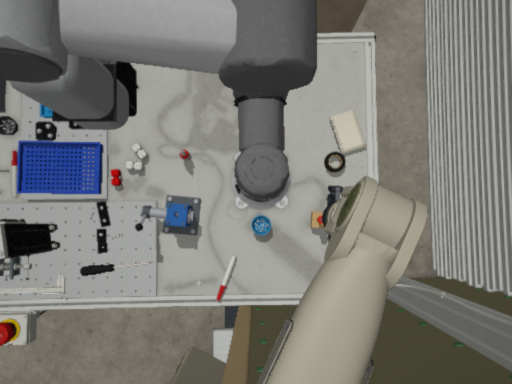

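View pics/scene3.png

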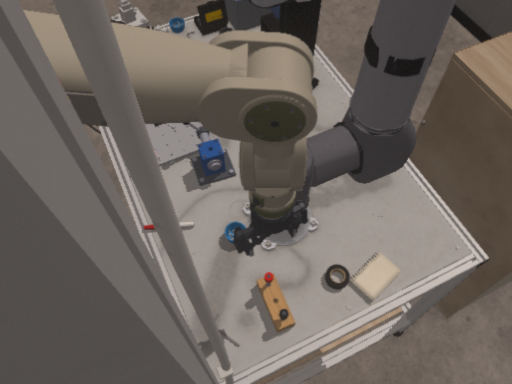

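send_rows:
  targets:
    - [0,-0.004,-0.03,0,0]
    - [0,0,-0.04,0,0]
    - [0,0,-0.04,0,0]
    - [0,0,-0.02,0,0]
    - [0,0,0,0,0]
    - [0,0,0,0,0]

```text
clock: 6.05
tcp_pos: [0.4638, -0.1483, 0.1147]
orientation: [0.001, 1.0, 0.002, 0.003]
wrist_force: [-0.5, 0.0, 0.6]
finger_gap: 0.0856
```

```bash
python3 st.py
```

```text
clock 6.05
joint_pos [-4.7490e-01  2.0940e-01 -3.8970e-01  9.6500e-01  4.0000e-04  1.0927e+00]
tcp_pos [ 0.4638 -0.1483  0.1147]
orientation [0.0013 1.     0.0016 0.0031]
tau [ 5.10000e-03 -3.80069e+01  2.58274e+01 -2.91000e-02  5.00000e-04
  2.00000e-04]
wrist_force [-0.4634  0.0425  0.598 ]
finger_gap 0.0856
jaw deg 0.1854162309744014
elbow r,z 0.10778962449795308 0.7402722063072761 tau2,3 [-38.00686598  25.82740724]
```

send_rows:
  targets:
    - [0.001,-0.001,-0.03,0,0]
    - [0,0,-0.02,0,0]
    - [0,0,-0.01,0,0]
    - [0,0,0,0,0]
    - [0,0,0,0,0]

```text
clock: 6.55
tcp_pos: [0.4637, -0.1489, 0.0536]
orientation: [0.001, 1.0, 0.001, 0.002]
wrist_force: [0.6, 0.1, 0.6]
finger_gap: 0.0855
```

```bash
python3 st.py
python3 - <<'E'
from h import *
snap('scene','scene4.png');i=cv2.imread('pics/scene4.png')[210:350,200:350];cv2.imwrite('pics/c8.png',cv2.resize(i,None,fx=4,fy=4))
E
```

```text
clock 6.55
joint_pos [-4.7600e-01  2.7430e-01 -4.7450e-01  8.1720e-01  4.0000e-04  1.0918e+00]
tcp_pos [ 0.4637 -0.1489  0.0536]
orientation [9.0e-04 1.0e+00 1.5e-03 2.3e-03]
tau [-8.00000e-04 -4.00486e+01  2.42220e+01 -2.78000e-02  9.00000e-04
  0.00000e+00]
wrist_force [0.6267 0.0799 0.5917]
finger_gap 0.0855
jaw deg 0.17175988026770433
elbow r,z 0.1404550397299019 0.7322138465465285 tau2,3 [-40.04864216  24.22199965]
```

View pics/c8.png

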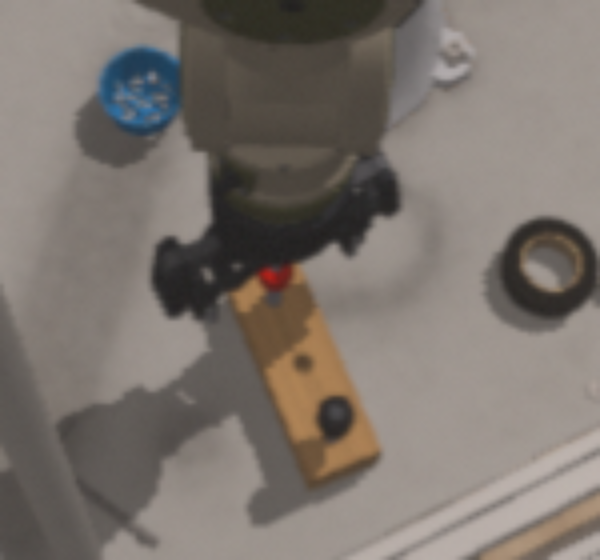

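send_rows:
  targets:
    - [0,0,0,0,130]
    - [0,0,0,0,160]
    - [0,0,0,0,190]
    - [0,0,0,0,255]
    - [0,0,0,0,255]
  newtons: 35

```text
clock: 7.1
tcp_pos: [0.4625, -0.1483, 0.0521]
orientation: [0.0, 1.0, 0.001, 0.001]
wrist_force: [-0.7, -0.5, 1.4]
finger_gap: 0.0209
```

```bash
python3 st.py
```

```text
clock 7.1
joint_pos [-4.7610e-01  2.7540e-01 -4.7720e-01  8.1560e-01  4.0000e-04  1.0918e+00]
tcp_pos [ 0.4625 -0.1483  0.0521]
orientation [4.0e-04 1.0e+00 1.5e-03 1.2e-03]
tau [ 4.82000e-02 -3.96403e+01  2.40123e+01 -1.78300e-01  5.49000e-02
 -2.00000e-04]
wrist_force [-0.7012 -0.4902  1.3536]
finger_gap 0.0209
jaw deg 0.16704800602111
elbow r,z 0.14102038541646586 0.7320544076335948 tau2,3 [-39.64031339  24.01233315]
```

send_rows:
  targets:
    - [0,0,0,0,255]
    - [0,0,0.01,0,255]
    - [0,0,0.02,0,255]
    - [0,0,0.03,0,255]
    - [0,0,0.04,0,255]
    - [0,0,0.04,0,255]
    - [0,0,0.04,0,255]
    - [0,0,0.02,0,255]
    - [0,0,0,0,255]
    - [0,0,0,0,255]

```text
clock: 8.1
tcp_pos: [0.4622, -0.1482, 0.2519]
orientation: [0.0, 1.0, 0.001, 0.001]
wrist_force: [-0.0, -0.5, -1.3]
finger_gap: 0.0211
```

```bash
python3 st.py
python3 - <<'E'
from h import *
r=snap('scene','scene5.png');i=cv2.imread('pics/scene5.png')[180:330,200:350];cv2.imwrite('pics/c9.png',cv2.resize(i,None,fx=4,fy=4))
P=cloud(r);I=r['img'].astype(int)
m=(I[...,0]>90)&(I[...,1]<60)&(I[...,2]<60)&(np.abs(P[...,0]-.465)<.04)&(np.abs(P[...,1]+.148)<.05)
print(m.sum(),np.median(P[m],0),P[m].min(0),P[m].max(0))
E
```

```text
clock 8.1
joint_pos [-4.7610e-01  1.3150e-01 -1.3600e-01  1.3008e+00  4.0000e-04  1.0918e+00]
tcp_pos [ 0.4622 -0.1482  0.2519]
orientation [4.0e-04 1.0e+00 1.5e-03 1.2e-03]
tau [ 3.31000e-02 -3.94252e+01  3.15070e+01  5.15000e-02  1.60000e-03
 -0.00000e+00]
wrist_force [-0.0261 -0.451  -1.3015]
finger_gap 0.0211
jaw deg 0.16900375370379964
elbow r,z 0.06799146226582731 0.7471227728991727 tau2,3 [-39.42518592  31.50700808]
42 [ 0.4641672  -0.15544513  0.28439836] [ 0.45588931 -0.16046161  0.27407288] [ 0.47206553 -0.14511169  0.28827621]
```

View pics/c9.png

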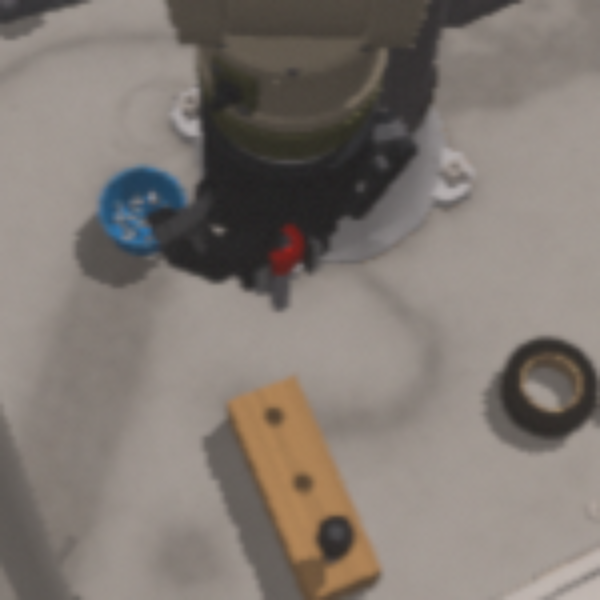

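send_rows:
  targets:
    - [-0.01,0.02,0.01,0,255]
    - [-0.01,0.04,0.01,0,255]
    - [0,0.04,0,0,255]
    - [0,0.04,0,0,255]
    - [0,0.045,0,0,255]
    - [0,0.045,0,0,255]
    - [0,0.045,0,0,255]
    - [0.01,0.04,0,0,255]
    - [0.01,0.04,0,0,255]
    - [0.02,0.04,0,0,255]
    - [0,0,0,0,255]
    - [0,0,0,0,255]

```text
clock: 9.35
tcp_pos: [0.4813, 0.2471, 0.2694]
orientation: [0.001, 1.0, 0.002, -0.001]
wrist_force: [0.1, -0.9, -0.5]
finger_gap: 0.0207
```

```bash
python3 st.py
```

```text
clock 9.35
joint_pos [ 3.2680e-01  2.4170e-01  4.2500e-02  1.3747e+00 -1.6000e-03  1.8927e+00]
tcp_pos [0.4813 0.2471 0.2694]
orientation [ 0.0013  1.      0.0024 -0.0012]
tau [ 8.67700e-01 -4.38496e+01  3.09743e+01 -2.54900e-01  7.02000e-02
  3.15000e-02]
wrist_force [ 0.0856 -0.9424 -0.4747]
finger_gap 0.0207
jaw deg 0.27816033008944263
elbow r,z 0.12409375294078401 0.7365312172293963 tau2,3 [-43.84964705  30.97426414]
```

Descend so the tip is ~15 mm above the mouth, then look.

send_rows:
  targets:
    - [0.001,0,-0.03,0,255]
    - [0,0,-0.04,0,255]
    - [0,0,-0.03,0,255]
    - [0,0,-0.015,0,255]
    - [0,0,0,0,255]
    - [0,0,0,0,255]
    - [0,0,0,0,255]

```text
clock: 10.05
tcp_pos: [0.484, 0.2464, 0.1582]
orientation: [0.0, 1.0, 0.001, 0.002]
wrist_force: [0.4, 1.0, -0.9]
finger_gap: 0.0211
```

```bash
python3 st.py
python3 - <<'E'
from h import *
for c in ['scene','top']:
    r=snap(c,c+'6.png');i=cv2.imread(f'pics/{c}6.png')
    i=i[90:190,150:270] if c=='scene' else i[170:260,110:230]
    cv2.imwrite(f'pics/c10{c}.png',cv2.resize(i,None,fx=6,fy=6,interpolation=cv2.INTER_CUBIC))
E
```

```text
clock 10.05
joint_pos [ 3.2370e-01  2.8160e-01 -1.7940e-01  1.1060e+00 -1.3000e-03  1.8925e+00]
tcp_pos [0.484  0.2464 0.1582]
orientation [0.    1.    0.001 0.002]
tau [-7.04000e-02 -4.47216e+01  2.82657e+01  2.71000e-02 -9.20000e-03
 -1.90000e-03]
wrist_force [ 0.361   1.0167 -0.919 ]
finger_gap 0.0211
jaw deg 0.11550067402708201
elbow r,z 0.1440720015671256 0.731181828984397 tau2,3 [-44.72161174  28.26573372]
```

View pics/c10scene.png

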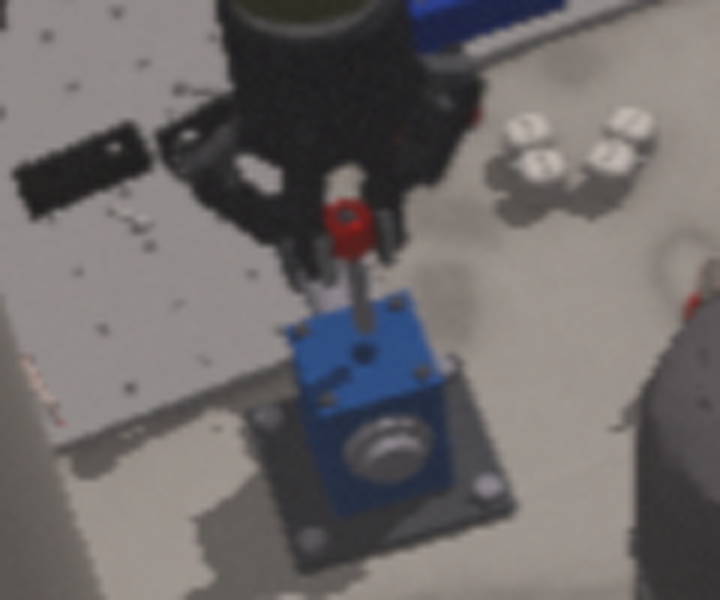

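View pics/c10top.png

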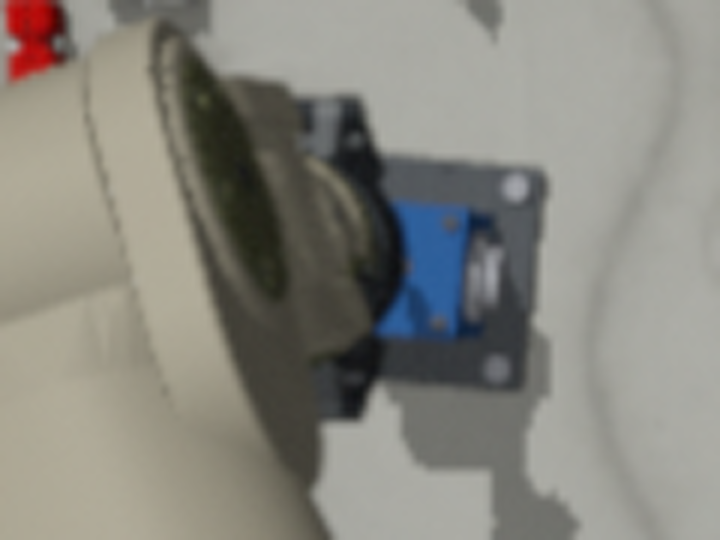

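```bash
cat >> h.py <<'E'
def proj(r,X):
    T=np.array(r['pose']);K=np.array(r['camera_matrix'])
    X=np.atleast_2d(X).astype(float)
    Rt=T[:3,:3].T;t=-Rt@T[:3,3]
    return cv2.projectPoints(X,cv2.Rodrigues(Rt)[0],t,K,np.array([r['k1'],0,0,0.]))[0][:,0]
E
python3 - <<'E'
from h import *
r=snap('scene')
def crop(p): return (p-[150,90]+.5)*6-.5
for xy in [(.484,.2464),(.482,.2464),(.484,.2444),(.486,.2464)]:
    print(xy,crop(proj(r,[[*xy,.111],[*xy,.14],[*xy,.173],[*xy,.191]])).round(1).tolist())
print(crop(proj(r,[[.484,.247,.092],[.4825,.2464,.092]])).round(1))
I=r['img'];a=cv2.resize(I[125:155,195:220],None,fx=24,fy=20,interpolation=cv2.INTER_NEAREST)
cv2.imwrite('pics/c11.png',a[...,::-1])
E
```

```text
(0.484, 0.2464) [[361.3, 329.3], [355.2, 289.5], [347.9, 242.2], [343.8, 215.3]]
(0.482, 0.2464) [[357.2, 330.9], [351.0, 291.1], [343.6, 243.8], [339.5, 216.9]]
(0.484, 0.2444) [[363.0, 332.5], [356.9, 292.7], [349.7, 245.4], [345.6, 218.6]]
(0.486, 0.2464) [[365.4, 327.8], [359.4, 288.0], [352.2, 240.6], [348.1, 213.7]]
[[364.7 353.6]
 [362.2 355.7]]
```

View pics/c11.png

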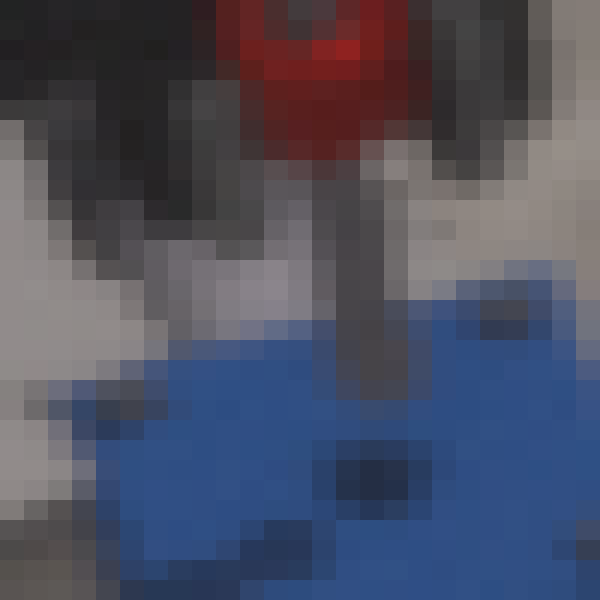

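send_rows:
  targets:
    - [-0.0013,0.0005,-0.005,0,255]
    - [0,0,-0.005,0,255]
    - [0,0,-0.004,0,255]
    - [0,0,-0.002,0,255]
    - [0,0,-0.001,0,255]
    - [0,0,0,0,255]
    - [0,0,0,0,255]

```text
clock: 10.9
tcp_pos: [0.4822, 0.2473, 0.14]
orientation: [0.0, 1.0, 0.001, 0.001]
wrist_force: [-0.1, -0.0, -0.8]
finger_gap: 0.0206
```

```bash
python3 st.py | egrep 'tcp|wrist|gap'
python3 - <<'E'
from h import *
r=snap('scene');I=r['img'];a=cv2.resize(I[125:155,195:220],None,fx=24,fy=20,interpolation=cv2.INTER_NEAREST)
cv2.imwrite('pics/c12.png',a[...,::-1])
E
```

```text
tcp_pos [0.4822 0.2473 0.14  ]
wrist_force [-0.0535 -0.0227 -0.8313]
finger_gap 0.0206
```

View pics/c12.png

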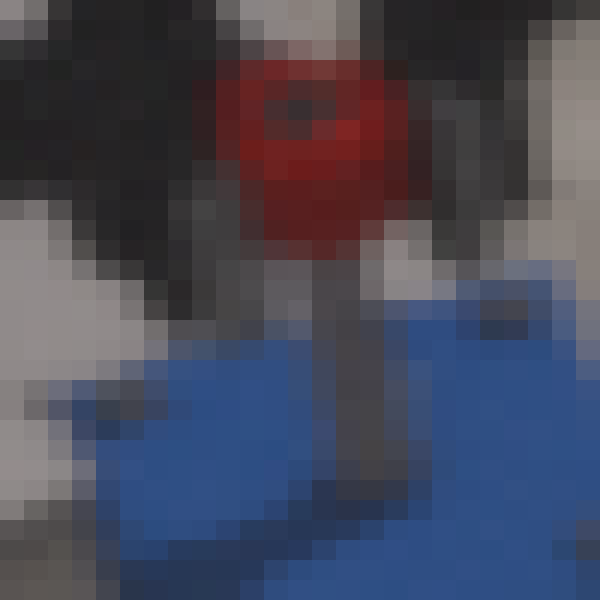

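send_rows:
  targets:
    - [0,0,-0.002,0,255]
    - [0,0,-0.002,0,255]
    - [0,0,0,0,255]

```text
clock: 11.25
tcp_pos: [0.4819, 0.2473, 0.1356]
orientation: [0.0, 1.0, 0.001, 0.001]
wrist_force: [-0.5, 0.4, -1.5]
finger_gap: 0.0205
```

send_rows:
  targets:
    - [0,0,-0.002,0,255]
    - [0,0,0,0,255]

```text
clock: 11.45
tcp_pos: [0.482, 0.2473, 0.1337]
orientation: [0.0, 1.0, 0.001, 0.001]
wrist_force: [-0.5, 0.5, -1.5]
finger_gap: 0.0211
```

send_rows:
  targets:
    - [0,0,-0.002,0,255]
    - [0,0,-0.002,0,255]
    - [0,0,0,0,255]

```text
clock: 11.75
tcp_pos: [0.4819, 0.2473, 0.1296]
orientation: [0.0, 1.0, 0.001, 0.001]
wrist_force: [-0.4, 0.3, -0.9]
finger_gap: 0.0209
```

send_rows:
  targets:
    - [0,0,-0.002,0,255]
    - [0,0,-0.002,0,255]
    - [0,0,0,0,255]

```text
clock: 12.05
tcp_pos: [0.482, 0.2472, 0.1256]
orientation: [0.0, 1.0, 0.001, 0.001]
wrist_force: [-0.0, 0.4, -1.5]
finger_gap: 0.0211
```

send_rows:
  targets:
    - [0,0,-0.002,0,255]
    - [0,0,-0.002,0,255]
    - [0,0,0,0,255]

```text
clock: 12.35
tcp_pos: [0.482, 0.2473, 0.1216]
orientation: [0.0, 1.0, 0.001, 0.001]
wrist_force: [0.3, 0.8, -1.2]
finger_gap: 0.0211
```

send_rows:
  targets:
    - [0,0,-0.001,0,255]
    - [0,0,0,0,255]

```text
clock: 12.55
tcp_pos: [0.482, 0.2472, 0.1208]
orientation: [0.0, 1.0, 0.001, 0.001]
wrist_force: [-0.0, 0.9, -1.2]
finger_gap: 0.021
```

```bash
python3 st.py | egrep 'tcp|wrist|gap'
python3 - <<'E'
from h import *
r=snap('scene');I=r['img'];a=cv2.resize(I[120:160,190:225],None,fx=18,fy=15,interpolation=cv2.INTER_CUBIC)
cv2.imwrite('pics/c13.png',a[...,::-1])
E
```

```text
tcp_pos [0.482  0.2472 0.1208]
wrist_force [-0.0465  0.9168 -1.2205]
finger_gap 0.021
```

View pics/c13.png

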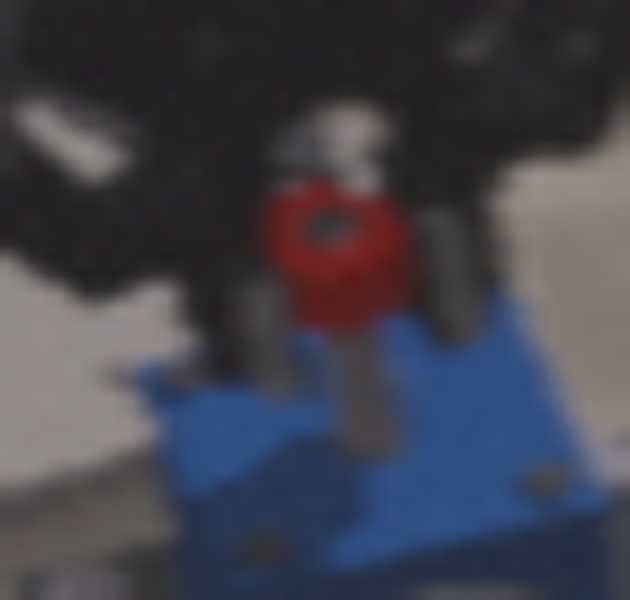

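send_rows:
  targets:
    - [0,0,-0.001,0,255]
    - [0,0,0,0,255]

```text
clock: 12.8
tcp_pos: [0.4821, 0.2473, 0.1199]
orientation: [0.0, 1.0, 0.001, 0.001]
wrist_force: [1.0, 1.1, -0.8]
finger_gap: 0.0208
```

send_rows:
  targets:
    - [0,0,-0.001,0,255]
    - [0,0,0,0,255]

```text
clock: 13.0
tcp_pos: [0.4821, 0.2473, 0.1191]
orientation: [0.0, 1.0, 0.001, 0.001]
wrist_force: [-0.2, 0.7, 0.5]
finger_gap: 0.0204
```

send_rows:
  targets:
    - [0,0,0,0,215]
    - [0,0,0,0,180]
    - [0,0,0,0,120]
    - [0,0,0,0,120]
    - [0,0,0.02,0,120]
    - [0,0,0.04,0,120]
    - [0,0,0.03,0,120]
    - [0,0,0,0,120]

```text
clock: 13.8
tcp_pos: [0.4845, 0.248, 0.2135]
orientation: [-0.001, 1.0, 0.001, 0.005]
wrist_force: [0.8, -0.0, 0.2]
finger_gap: 0.0452
```

```bash
python3 st.py | egrep 'tcp|wrist|gap'
python3 - <<'E'
from h import *
r=snap('scene','scene7.png');I=r['img'];P=cloud(r);a=cv2.resize(I[100:200,150:270],None,fx=6,fy=6,interpolation=cv2.INTER_CUBIC)
cv2.imwrite('pics/c14.png',a[...,::-1])
I=I.astype(int);m=(I[...,0]>90)&(I[...,1]<60)&(I[...,2]<60)&(np.abs(P[...,0]-.484)<.03)&(np.abs(P[...,1]-.245)<.03)
print(m.sum(),np.percentile(P[m][:,2],[10,50,75,90,100]))
print(eyes.tip_of('pin_head_top','scene')[:2],eyes.tip_of('lever_ball','scene')[:2],eyes.tip_of('lever_ball','top')[:2])
E
```

```text
tcp_pos [0.4845 0.248  0.2135]
wrist_force [ 0.8395 -0.0199  0.1856]
finger_gap 0.0452
45 [0.14503268 0.15073557 0.15271821 0.15360826 0.1547147 ]
[{'xyz': [0.4788, 0.2514, 0.1519], 'conf': 0.4}, {'xyz': [0.6575, 0.2357, -0.006], 'conf': 0.27}] [{'xyz': [0.4484, 0.3381, 0.127], 'conf': 0.4}] [{'xyz': [0.4494, 0.014, -0.003], 'conf': 0.68}]
```

View pics/c14.png

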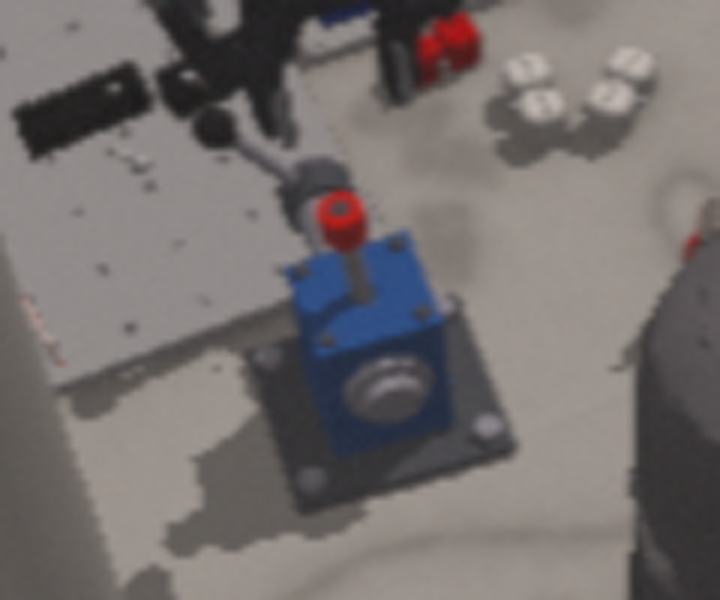

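send_rows:
  targets:
    - [-0.02,0.02,0,0,255]
    - [-0.03,0.03,0,0,255]
    - [-0.03,0.03,0,0,255]
    - [-0.004,0.01,-0.03,0,255]
    - [0,0,-0.04,0,255]
    - [0,0,-0.02,0,255]
    - [0,0,-0.006,0,255]
    - [0,0,0,0,255]
    - [0,0,0,0,255]
  newtons: 20

```text
clock: 14.9
tcp_pos: [0.3986, 0.3374, 0.1135]
orientation: [0.0, 1.0, 0.001, 0.001]
wrist_force: [0.1, 1.2, 0.5]
finger_gap: 0.0001
```

```bash
python3 st.py | egrep 'clock|tcp|wrist|gap|jaw'
python3 - <<'E'
from h import *
r=snap('scene','scene8.png');I=r['img'];P=cloud(r);a=cv2.resize(I[100:200,130:250],None,fx=6,fy=6,interpolation=cv2.INTER_CUBIC)
cv2.imwrite('pics/c15.png',a[...,::-1])
r=snap('top','top8.png')
E
```

```text
clock 14.9
tcp_pos [0.3986 0.3374 0.1135]
wrist_force [0.1006 1.2391 0.4989]
finger_gap 0.0001
jaw deg 0.1469630787449245
```

View pics/c15.png

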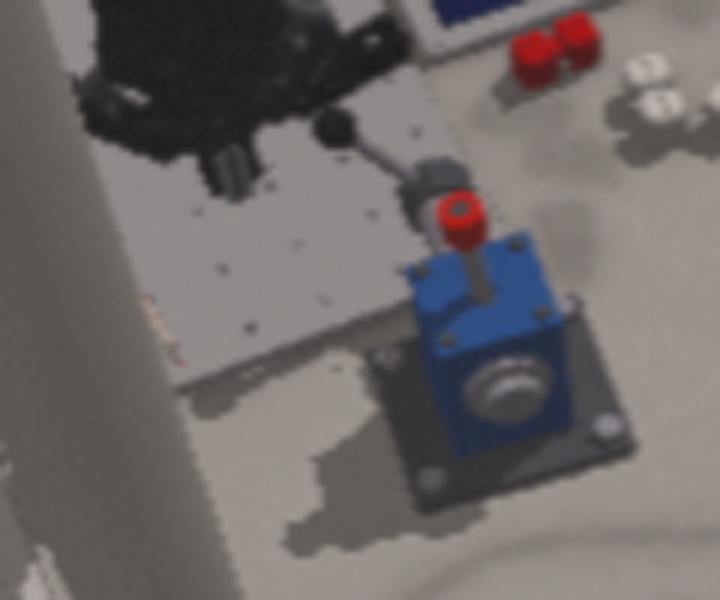

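send_rows:
  targets:
    - [0.005,0,0,0,255]
    - [0.005,0,0,0,255]
    - [0.005,0,0,0,255]
    - [0.004,-0.0005,0,0,255]
    - [0.004,0,0,0,255]
    - [0,0,0,0,255]

```text
clock: 15.6
tcp_pos: [0.4217, 0.3367, 0.1128]
orientation: [0.0, 1.0, 0.001, 0.001]
wrist_force: [0.5, -0.1, -0.4]
finger_gap: 0.0001
```

send_rows:
  targets:
    - [0.003,0,0,0,255]
    - [0.003,0,0,0,255]
    - [0.003,0,0,0,255]
    - [0,0,0,0,255]

```text
clock: 16.0
tcp_pos: [0.43, 0.3367, 0.1129]
orientation: [0.0, 1.0, 0.001, 0.001]
wrist_force: [-1.4, 1.5, 0.6]
finger_gap: 0.0001
```

```bash
cat > look.py <<'E'
from h import *
import sys
s=monitor.get_state();print(np.round(s['clock'],2),np.round(s['tcp_pos'],4),np.round(s['wrist_force'],2))
r=snap('scene');I=r['img'];P=cloud(r)
cv2.imwrite('pics/%s.png'%sys.argv[1],cv2.resize(I[100:200,130:250],None,fx=6,fy=6,interpolation=cv2.INTER_CUBIC)[...,::-1])
I=I.astype(int);m=(I[...,0]>90)&(I[...,1]<70)&(I[...,2]<70)&(np.abs(P[...,0]-.484)<.03)&(np.abs(P[...,1]-.245)<.03)
v,u=np.nonzero(m);print(m.sum(),'z pct',np.percentile(P[m][:,2],[50,75,90]).round(4),'px',u.mean().round(2),v.mean().round(2))
E
python3 look.py c16
```

```text
16.0 [0.43   0.3367 0.1129] [-1.4   1.54  0.59]
51 z pct [0.1517 0.1534 0.1543] px 206.29 136.04
```

View pics/c16.png

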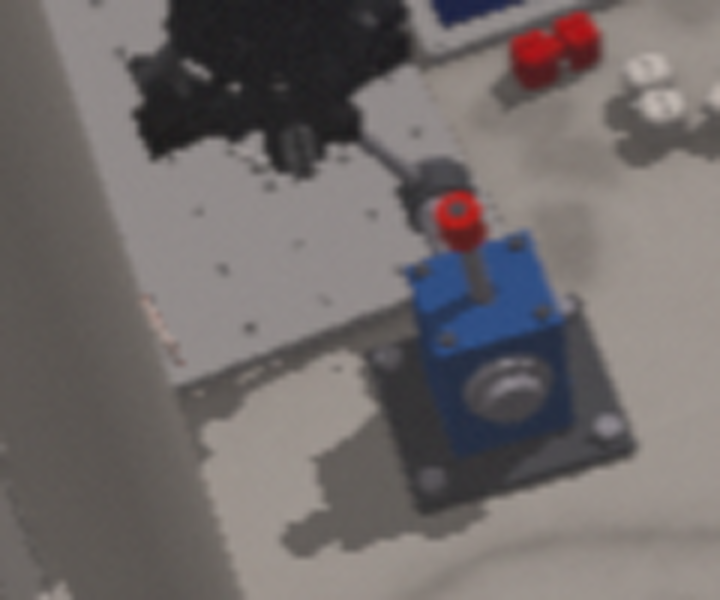

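send_rows:
  targets:
    - [0.003,0,0.001,0,255]
    - [0.003,-0.0005,0.001,0,255]
    - [0,0,0,0,255]

```text
clock: 16.35
tcp_pos: [0.4367, 0.3363, 0.1152]
orientation: [0.0, 1.0, 0.001, 0.001]
wrist_force: [-1.5, -0.6, 3.0]
finger_gap: -0.0002
```

send_rows:
  targets:
    - [0.003,0,0.001,0,255]
    - [0.003,-0.0005,0.001,0,255]
    - [0,0,0,0,255]

```text
clock: 16.65
tcp_pos: [0.4429, 0.3358, 0.1171]
orientation: [0.0, 1.0, 0.001, 0.002]
wrist_force: [-0.9, -0.4, 1.3]
finger_gap: -0.0001
```

```bash
python3 look.py c17
```

```text
16.65 [0.4429 0.3358 0.1171] [-0.88 -0.42  1.25]
48 z pct [0.1515 0.153  0.1535] px 205.83 136.31
```

View pics/c17.png

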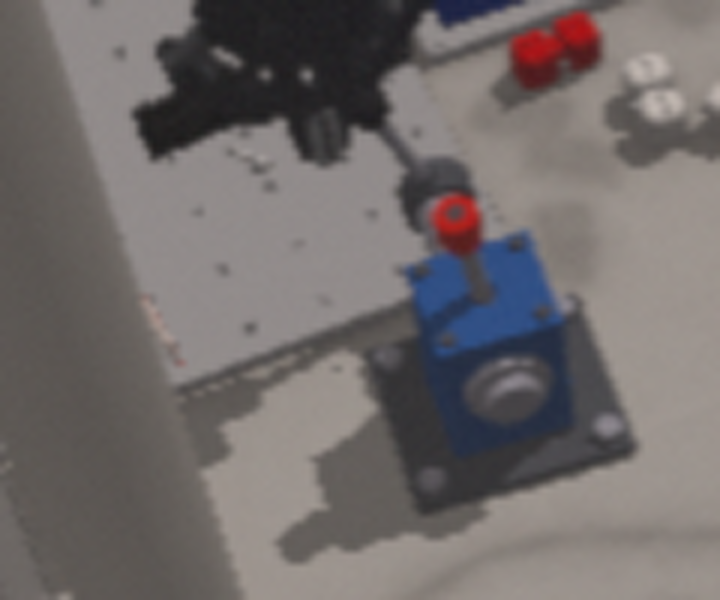

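send_rows:
  targets:
    - [0.003,0,0,0,255]
    - [0.003,-0.0005,0.001,0,255]
    - [0,0,0,0,255]

```text
clock: 17.0
tcp_pos: [0.4487, 0.3353, 0.118]
orientation: [0.0, 1.0, 0.001, 0.001]
wrist_force: [-1.4, -0.1, -0.3]
finger_gap: -0.0
```

send_rows:
  targets:
    - [0.003,0,0,0,255]
    - [0.003,-0.0005,0.001,0,255]
    - [0,0,0,0,255]

```text
clock: 17.3
tcp_pos: [0.4547, 0.3348, 0.119]
orientation: [0.0, 1.0, 0.001, 0.001]
wrist_force: [-0.8, 0.1, 0.1]
finger_gap: 0.0003
```

```bash
python3 look.py c18
```

```text
17.3 [0.4547 0.3348 0.119 ] [-0.84  0.05  0.09]
46 z pct [0.1511 0.153  0.1546] px 206.07 136.57
```

send_rows:
  targets:
    - [0.002,0,0,0,255]
    - [0.002,-0.0004,0,0,255]
    - [0,0,0,0,255]

```text
clock: 17.65
tcp_pos: [0.4584, 0.3343, 0.1189]
orientation: [0.0, 1.0, 0.001, 0.001]
wrist_force: [-0.7, -0.5, 0.5]
finger_gap: -0.0
```

send_rows:
  targets:
    - [0.002,0,0,0,255]
    - [0.002,-0.0004,0,0,255]
    - [0,0,0,0,255]

```text
clock: 17.95
tcp_pos: [0.4624, 0.3339, 0.1189]
orientation: [0.0, 1.0, 0.001, 0.001]
wrist_force: [-1.4, 0.1, 1.1]
finger_gap: -0.0003
```

```bash
python3 look.py c19
```

```text
17.95 [0.4624 0.3339 0.1189] [-1.43  0.1   1.1 ]
44 z pct [0.151  0.1524 0.1529] px 206.3 136.73
```

send_rows:
  targets:
    - [0.002,0,0,0,255]
    - [0.002,-0.0004,0,0,255]
    - [0,0,0,0,255]

```text
clock: 18.3
tcp_pos: [0.4664, 0.3335, 0.1189]
orientation: [0.0, 1.0, 0.001, 0.001]
wrist_force: [-0.6, -0.4, 0.7]
finger_gap: -0.0001
```

send_rows:
  targets:
    - [0.002,0,0,0,255]
    - [0.002,-0.0004,0,0,255]
    - [0,0,0,0,255]

```text
clock: 18.6
tcp_pos: [0.4704, 0.3331, 0.1189]
orientation: [0.0, 1.0, 0.001, 0.001]
wrist_force: [-0.9, 0.2, 1.0]
finger_gap: -0.0002
```

```bash
python3 look.py c20
```

```text
18.6 [0.4704 0.3331 0.1189] [-0.89  0.23  0.97]
41 z pct [0.144  0.1452 0.1467] px 208.95 137.66
```

View pics/c20.png

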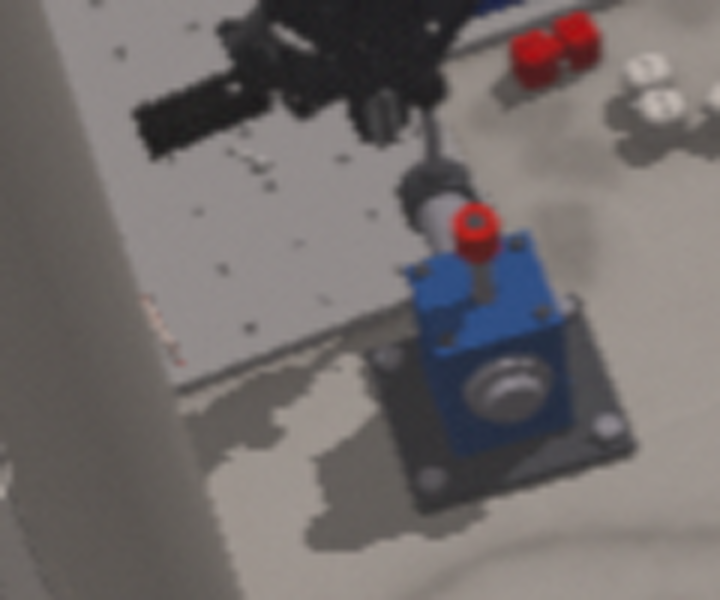

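send_rows:
  targets:
    - [0.002,-0.0002,0,0,255]
    - [0,0,0,0,255]
    - [0,0,0,0,255]

```text
clock: 18.95
tcp_pos: [0.4721, 0.3329, 0.1189]
orientation: [0.0, 1.0, 0.001, 0.001]
wrist_force: [-0.2, 0.3, 0.2]
finger_gap: 0.0003
```

send_rows:
  targets:
    - [0.002,-0.0002,0,0,255]
    - [0,0,0,0,255]
    - [0,0,0,0,255]

```text
clock: 19.25
tcp_pos: [0.4741, 0.3327, 0.1189]
orientation: [0.0, 1.0, 0.001, 0.001]
wrist_force: [-0.8, 0.5, 2.2]
finger_gap: 0.0001
```

```bash
python3 look.py c21
```

```text
19.25 [0.4741 0.3327 0.1189] [-0.77  0.49  2.19]
44 z pct [0.1435 0.1452 0.146 ] px 207.98 137.82
```

send_rows:
  targets:
    - [0.002,-0.0002,0,0,255]
    - [0.001,0,0,0,255]
    - [0,0,0,0,255]
    - [0,0,0,0,255]

```text
clock: 19.7
tcp_pos: [0.4771, 0.3325, 0.1189]
orientation: [0.0, 1.0, 0.001, 0.001]
wrist_force: [-1.5, 0.1, 0.7]
finger_gap: -0.0
```

send_rows:
  targets:
    - [0.002,-0.0002,0,0,255]
    - [0.001,0,0,0,255]
    - [0,0,0,0,255]
    - [0,0,0,0,255]

```text
clock: 20.1
tcp_pos: [0.4801, 0.3323, 0.1188]
orientation: [0.0, 1.0, 0.001, 0.001]
wrist_force: [-0.7, -0.2, 0.1]
finger_gap: -0.0
```

```bash
python3 look.py c22
```

```text
20.1 [0.4801 0.3323 0.1188] [-0.69 -0.21  0.05]
41 z pct [0.1435 0.1455 0.1463] px 209.15 137.41
```

View pics/c22.png

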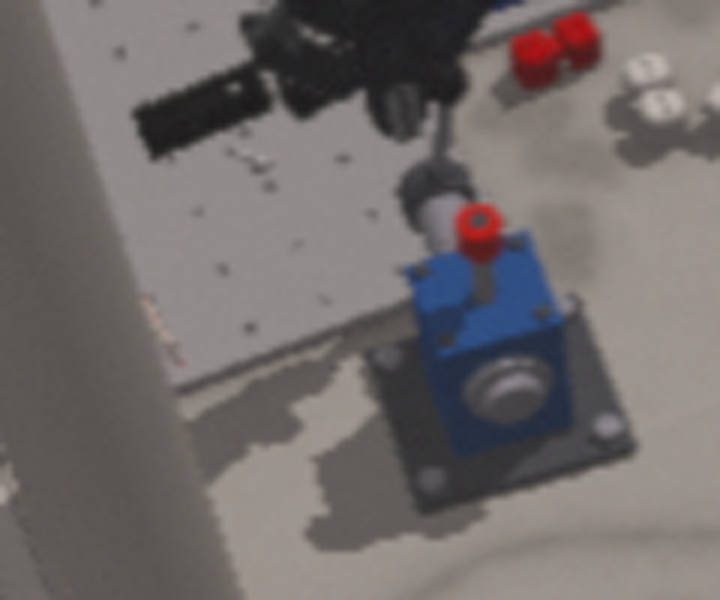

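send_rows:
  targets:
    - [0.002,-0.0002,0,0,255]
    - [0.001,0,0,0,255]
    - [0,0,0,0,255]
    - [0,0,0,0,255]

```text
clock: 20.55
tcp_pos: [0.4831, 0.3321, 0.1188]
orientation: [0.0, 1.0, 0.001, 0.001]
wrist_force: [-1.2, -0.9, -0.6]
finger_gap: 0.0
```

send_rows:
  targets:
    - [0.002,-0.0002,0,0,255]
    - [0.001,0,0,0,255]
    - [0,0,0,0,255]
    - [0,0,0,0,255]

```text
clock: 20.95
tcp_pos: [0.486, 0.3319, 0.1188]
orientation: [0.0, 1.0, 0.001, 0.001]
wrist_force: [-0.3, -0.0, -0.6]
finger_gap: 0.0003
```

```bash
python3 look.py c23
```

```text
20.95 [0.486  0.3319 0.1188] [-0.27 -0.01 -0.56]
45 z pct [0.1442 0.1461 0.1467] px 208.76 137.56
```

View pics/c23.png

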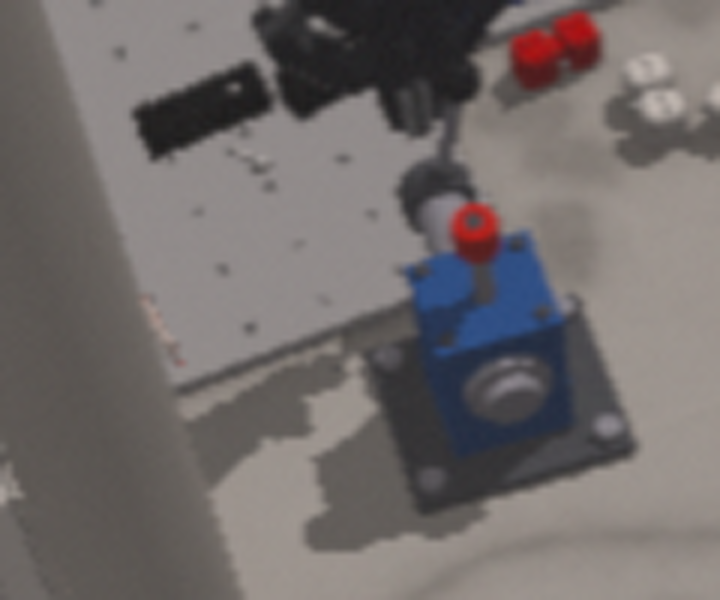

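send_rows:
  targets:
    - [0.002,-0.0002,0,0,255]
    - [0.001,0,0,0,255]
    - [0,0,0,0,255]
    - [0,0,0,0,255]

```text
clock: 21.4
tcp_pos: [0.4889, 0.3317, 0.1188]
orientation: [0.0, 1.0, 0.001, 0.001]
wrist_force: [-1.5, -0.6, -1.3]
finger_gap: -0.0
```

```bash
python3 look.py c24
python3 - <<'E'
from h import *
F=[]
for i in range(6):
    eyes.read_camera('top'); F.append(monitor.get_state()['wrist_force'])
print(np.mean(F,0),np.std(F,0))
E
```

```text
21.4 [0.4889 0.3317 0.1188] [-1.51 -0.58 -1.33]
41 z pct [0.1435 0.1452 0.1475] px 208.76 137.76
[-1.91370312 -0.04356379 -1.162413  ] [0.54022335 0.69517952 0.30953258]
```

View pics/c24.png

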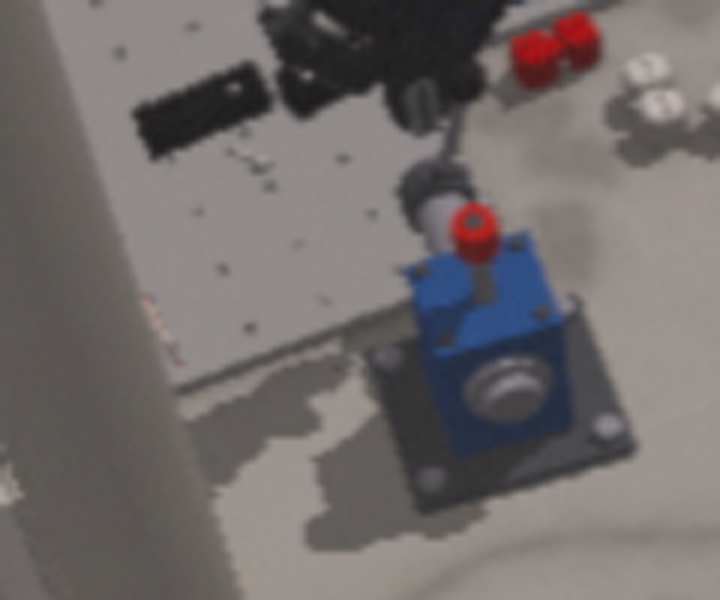

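send_rows:
  targets:
    - [0.002,-0.0002,0,0,255]
    - [0.001,0,0,0,255]
    - [0,0,0,0,255]

```text
clock: 22.05
tcp_pos: [0.4919, 0.3315, 0.1187]
orientation: [0.0, 1.0, 0.001, 0.001]
wrist_force: [-2.2, -0.1, -0.7]
finger_gap: 0.0006
```

```bash
cat > avg.py <<'E'
from h import *
F=[]
for i in range(6):
    eyes.read_camera('top'); F.append(monitor.get_state()['wrist_force'])
s=monitor.get_state();print(s['clock'],s['tcp_pos'],np.mean(F,0).round(2),np.std(F,0).round(2))
E
python3 avg.py
```

```text
22.35 [0.491939   0.33150185 0.11883384] [-2.36 -0.01 -1.87] [0.58 0.23 0.37]
```

send_rows:
  targets:
    - [0.002,-0.0002,0,0,255]
    - [0.002,0,0,0,255]
    - [0,0,0,0,255]

```text
clock: 22.65
tcp_pos: [0.4958, 0.3312, 0.1186]
orientation: [0.0, 1.0, 0.001, 0.001]
wrist_force: [-3.1, -0.5, -2.3]
finger_gap: -0.0003
```

```bash
python3 avg.py; python3 look.py c25
```

```text
22.95 [0.49581586 0.33127673 0.11876067] [-3.92 -0.42 -3.19] [0.14 0.37 0.16]
22.95 [0.4958 0.3313 0.1188] [-4.14 -0.84 -2.88]
39 z pct [0.144  0.1449 0.1455] px 208.62 137.74
```

send_rows:
  targets:
    - [-0.01,0.001,0,0,255]
    - [-0.03,0.002,0,0,255]
    - [-0.04,0,0.01,0,255]
    - [0,0,0.04,0,255]
    - [0,0,0.04,0,255]
    - [0.01,-0.02,0.02,0,255]
    - [0.025,-0.03,0,0,255]
    - [0.03,-0.037,0,0,255]
    - [0,0,0,0,255]
    - [0,0,0,0,255]

```text
clock: 24.0
tcp_pos: [0.4824, 0.2468, 0.2299]
orientation: [-0.0, 1.0, 0.0, 0.003]
wrist_force: [0.2, 0.3, 0.3]
finger_gap: -0.0001
```

```bash
python3 avg.py; python3 look.py c26
```

```text
24.3 [0.48044816 0.24832195 0.22904882] [-0.21 -0.15  0.24] [0.23 0.2  0.44]
24.3 [0.4804 0.2483 0.229 ] [-0.13 -0.25 -0.13]
41 z pct [0.1443 0.1451 0.1467] px 208.37 137.76
```

View pics/c26.png

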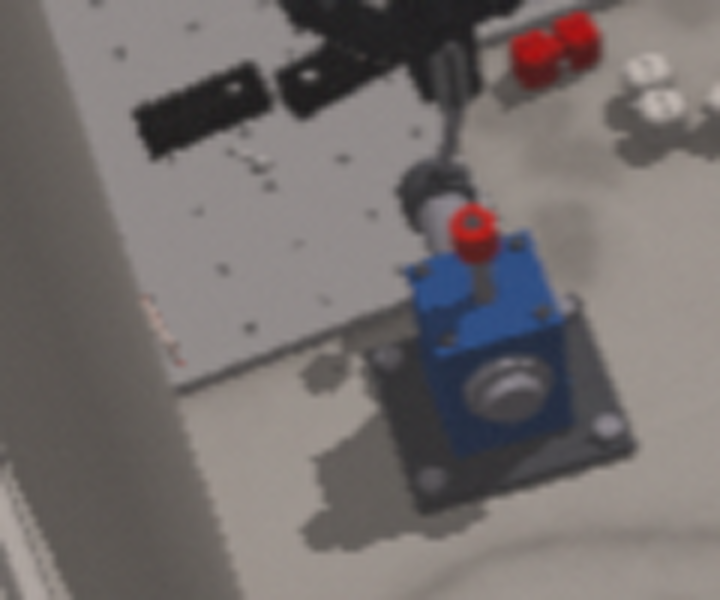

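send_rows:
  targets:
    - [0.001,-0.001,-0.03,0,255]
    - [0,0,-0.03,0,255]
    - [0,0,-0.015,0,255]
    - [0,0,-0.004,0,255]
    - [0,0,-0.001,0,255]
    - [0,0,0,0,255]
    - [0,0,0,0,255]

```text
clock: 25.05
tcp_pos: [0.4828, 0.2467, 0.1501]
orientation: [-0.0, 1.0, 0.002, 0.002]
wrist_force: [-0.6, -0.2, 0.5]
finger_gap: 0.0003
```

send_rows:
  targets:
    - [0,0,-0.001,0,255]
    - [0,0,-0.001,0,255]
    - [0,0,0,0,255]

```text
clock: 25.35
tcp_pos: [0.4821, 0.2463, 0.147]
orientation: [0.0, 1.0, 0.001, 0.001]
wrist_force: [0.4, 0.2, 0.3]
finger_gap: 0.0003
```

```bash
python3 look.py c27
```

```text
25.35 [0.4821 0.2463 0.147 ] [0.44 0.18 0.26]
13 z pct [0.1431 0.1435 0.1453] px 208.46 139.46
```

View pics/c27.png

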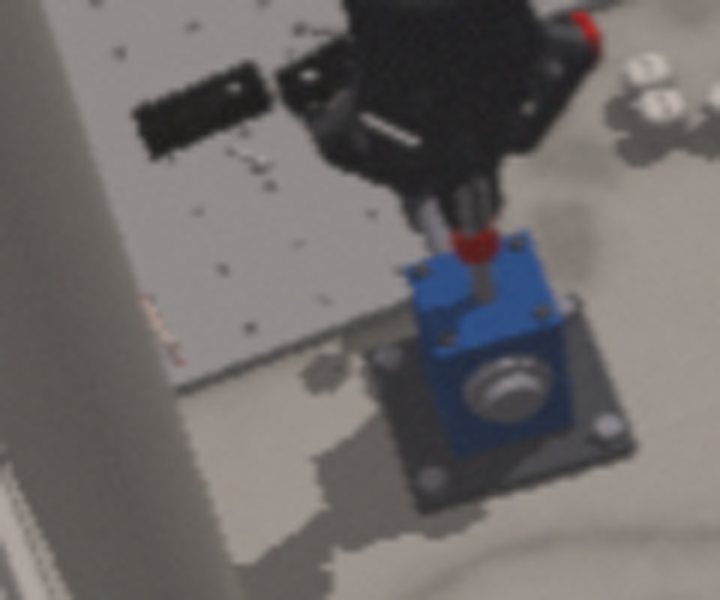

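Fingers sit over the head. Push down in small monitored steps.

send_rows:
  targets:
    - [0,0,-0.001,0,255]
    - [0,0,-0.001,0,255]
    - [0,0,-0.001,0,255]
    - [0,0,0,0,255]

```text
clock: 25.8
tcp_pos: [0.4821, 0.2464, 0.1439]
orientation: [0.0, 1.0, 0.001, 0.001]
wrist_force: [-0.2, 0.1, 0.8]
finger_gap: 0.0001
```

send_rows:
  targets:
    - [0,0,-0.001,0,255]
    - [0,0,-0.001,0,255]
    - [0,0,0,0,255]

```text
clock: 26.1
tcp_pos: [0.4829, 0.2466, 0.1437]
orientation: [-0.0, 1.0, 0.001, 0.002]
wrist_force: [-1.5, -0.5, 9.8]
finger_gap: -0.0002
```

send_rows:
  targets:
    - [0,0,-0.001,0,255]
    - [0,0,-0.001,0,255]
    - [0,0,0,0,255]

```text
clock: 26.4
tcp_pos: [0.483, 0.2467, 0.1422]
orientation: [-0.0, 1.0, 0.002, 0.003]
wrist_force: [-2.3, 0.5, 12.8]
finger_gap: 0.0004
```

send_rows:
  targets:
    - [0,0,-0.001,0,255]
    - [0,0,-0.001,0,255]
    - [0,0,0,0,255]

```text
clock: 26.7
tcp_pos: [0.4829, 0.2467, 0.1403]
orientation: [-0.0, 1.0, 0.002, 0.003]
wrist_force: [-2.5, -0.4, 12.8]
finger_gap: -0.0004
```

send_rows:
  targets:
    - [0,0,-0.001,0,255]
    - [0,0,-0.001,0,255]
    - [0,0,0,0,255]

```text
clock: 27.0
tcp_pos: [0.4829, 0.2467, 0.1382]
orientation: [-0.0, 1.0, 0.002, 0.003]
wrist_force: [-2.4, -0.7, 11.9]
finger_gap: -0.0
```

Going in steadily at 12–13 N.

send_rows:
  targets:
    - [0,0,-0.0015,0,255]
    - [0,0,-0.0015,0,255]
    - [0,0,-0.001,0,255]
    - [0,0,0,0,255]

```text
clock: 27.4
tcp_pos: [0.4828, 0.2467, 0.134]
orientation: [-0.0, 1.0, 0.002, 0.003]
wrist_force: [-2.3, 0.0, 11.9]
finger_gap: -0.0003
```

send_rows:
  targets:
    - [0,0,-0.0015,0,255]
    - [0,0,-0.0015,0,255]
    - [0,0,-0.001,0,255]
    - [0,0,0,0,255]

```text
clock: 27.8
tcp_pos: [0.4831, 0.2468, 0.1304]
orientation: [-0.0, 1.0, 0.002, 0.003]
wrist_force: [-3.3, -0.7, 14.3]
finger_gap: -0.0003
```

send_rows:
  targets:
    - [0,0,-0.0015,0,255]
    - [0,0,-0.0015,0,255]
    - [0,0,-0.001,0,255]
    - [0,0,0,0,255]

```text
clock: 28.2
tcp_pos: [0.4834, 0.2468, 0.1263]
orientation: [-0.0, 1.0, 0.001, 0.003]
wrist_force: [-2.1, -1.1, 12.4]
finger_gap: 0.0001
```

send_rows:
  targets:
    - [0,0,-0.0015,0,255]
    - [0,0,-0.0015,0,255]
    - [0,0,-0.001,0,255]
    - [0,0,0,0,255]

```text
clock: 28.6
tcp_pos: [0.4833, 0.2468, 0.1218]
orientation: [-0.0, 1.0, 0.001, 0.003]
wrist_force: [-0.8, -0.4, 9.6]
finger_gap: -0.0
```

```bash
python3 look.py c28
```

```text
28.6 [0.4833 0.2468 0.1218] [-0.76 -0.43  9.6 ]Traceback (most recent call last):
  File "look.py", line 7, in <module>
    v,u=np.nonzero(m);print(m.sum(),'z pct',np.percentile(P[m][:,2],[50,75,90]).round(4),'px',u.mean().round(2),v.mean().round(2))
                                            ~~~~~~~~~~~~~^^^^^^^^^^^^^^^^^^^^^^
    return _quantile_unchecked(
        a, q, axis, out, overwrite_input, method, keepdims, weights)
    return _ureduce(a,
                    func=_quantile_ureduce_func,
    ...<5 lines>...
                    overwrite_input=overwrite_input,
                    method=method)
    r = func(a, **kwargs)
    result = _quantile(arr,
                       quantiles=q,
    ...<2 lines>...
                       out=out,
                       weights=wgt)
    slices_having_nans = np.isnan(arr[-1, ...])
                                  ~~~^^^^^^^^^
IndexError: index -1 is out of bounds for axis 0 with size 0
```

View pics/c28.png

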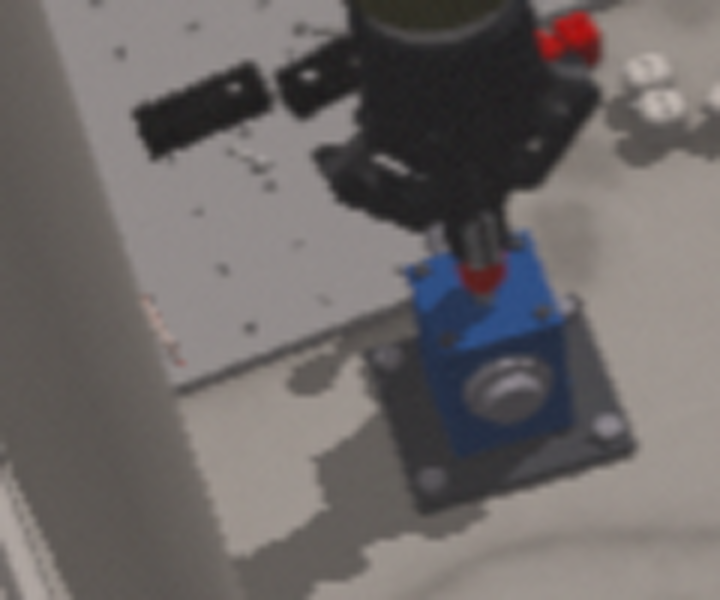

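send_rows:
  targets:
    - [0,0,-0.0015,0,255]
    - [0,0,-0.0015,0,255]
    - [0,0,-0.001,0,255]
    - [0,0,0,0,255]

```text
clock: 29.05
tcp_pos: [0.4831, 0.2467, 0.1174]
orientation: [-0.0, 1.0, 0.001, 0.002]
wrist_force: [-0.5, 0.2, 7.7]
finger_gap: 0.0003
```

send_rows:
  targets:
    - [0,0,-0.0015,0,255]
    - [0,0,-0.0015,0,255]
    - [0,0,-0.001,0,255]
    - [0,0,0,0,255]

```text
clock: 29.45
tcp_pos: [0.4829, 0.2467, 0.1132]
orientation: [-0.0, 1.0, 0.001, 0.002]
wrist_force: [-0.4, -0.0, 6.5]
finger_gap: 0.0
```

send_rows:
  targets:
    - [0,0,-0.001,0,255]
    - [0,0,-0.001,0,255]
    - [0,0,0,0,255]

```text
clock: 29.75
tcp_pos: [0.4829, 0.2467, 0.1111]
orientation: [-0.0, 1.0, 0.001, 0.002]
wrist_force: [-0.4, -0.7, 7.0]
finger_gap: 0.0001
```

send_rows:
  targets:
    - [0,0,-0.001,0,255]
    - [0,0,0,0,255]
    - [0,0,0,0,255]

```text
clock: 30.05
tcp_pos: [0.4829, 0.2467, 0.1102]
orientation: [-0.0, 1.0, 0.001, 0.002]
wrist_force: [-1.5, 0.3, 7.6]
finger_gap: 0.0002
```

send_rows:
  targets:
    - [0,0,-0.001,0,255]
    - [0,0,0,0,255]
    - [0,0,0,0,255]

```text
clock: 30.35
tcp_pos: [0.483, 0.2467, 0.1101]
orientation: [-0.0, 1.0, 0.002, 0.003]
wrist_force: [-2.8, -1.1, 13.2]
finger_gap: 0.0001
```

send_rows:
  targets:
    - [0,0,-0.001,0,255]
    - [0,0,0,0,255]
    - [0,0,0,0,255]

```text
clock: 30.65
tcp_pos: [0.483, 0.2467, 0.11]
orientation: [-0.0, 1.0, 0.002, 0.003]
wrist_force: [-5.3, -2.1, 19.0]
finger_gap: 0.0001
```

send_rows:
  targets:
    - [0,0,0.005,0,255]
    - [0,0,0.02,0,255]
    - [0,0,0.03,0,255]
    - [0,0,0.04,0,255]
    - [-0.02,0.01,0.03,0,255]
    - [-0.03,0.03,0.01,0,255]
    - [-0.03,0.04,0,0,255]
    - [0,0.04,0,0,255]
    - [0,0,0,0,255]
    - [0,0,0,0,255]

```text
clock: 31.65
tcp_pos: [0.4015, 0.3669, 0.2414]
orientation: [0.001, 1.0, 0.002, 0.001]
wrist_force: [0.1, 0.0, 0.9]
finger_gap: 0.0002
```

```bash
python3 look.py c29
python3 - <<'E'
from h import *
r=snap('top','top9.png');snap('scene','scene9.png');P=cloud(r)
I=r['img'].astype(int);m=(I[...,0]>90)&(I[...,1]<70)&(I[...,2]<70)&(np.abs(P[...,0]-.484)<.03)&(np.abs(P[...,1]-.245)<.03)
print(m.sum(),P[m].mean(0) if m.any() else '')
for n in ['pin_head_top','pin']: print(n,eyes.tip_of(n,'top')[:2],eyes.tip_of(n,'scene')[:2])
E
```

```text
31.65 [0.4015 0.3669 0.2414] [0.14 0.01 0.89]
39 z pct [0.1105 0.1121 0.1134] px 209.9 145.18
35 [0.48404494 0.24622539 0.10956515]
pin_head_top [{'xyz': [0.4833, 0.2496, 0.1084], 'conf': 0.53}] [{'xyz': [0.485, 0.2473, 0.1116], 'conf': 0.52}]
pin [{'xyz': [0.4761, 0.2471, 0.0282], 'conf': 0.42}] [{'xyz': [0.4825, 0.2502, 0.0329], 'conf': 0.4}]
```

View pics/c29.png

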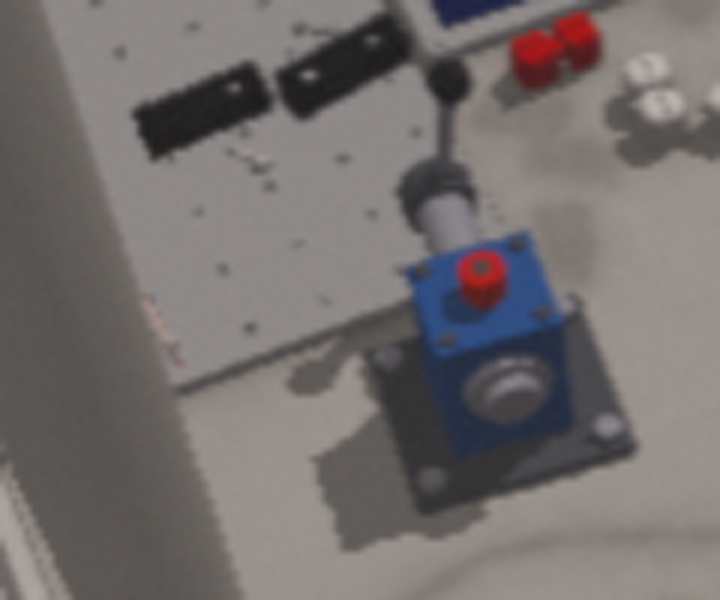

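View pics/top9.png

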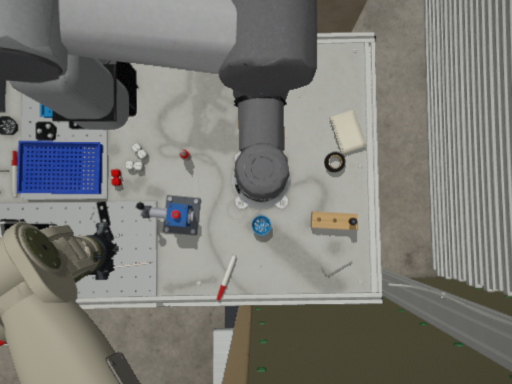

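The red head sits flush at (480,275) in the crop and the lever is upright. Head-top height reads about 0.110 m, and the other objects are where they were. The arm is clear, so I'm handing in.

```bash
python3 -c "
from h import *
print(ticket.hand_in())"
```

```text
the job is handed in; nothing more can be done
None
```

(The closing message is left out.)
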